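# Stand the fallen reagent bottle on the stirrer under the extraction hood and start it

## Task

The amber reagent bottle has fallen over on the bench: pick it up, turn it upright and set it down gently, cap up, in the middle of the white plate of the magnetic stirrer, under the clear extraction hood, and let go of it. Then nudge the slide switch on the stirrer's sloping panel fully across to the green dot to switch it on, and only after that turn the speed knob clockwise until its white pointer stands at the green mark. Do not bump the hood, and leave the tube rack, the small dark vial and the tip box where they stand.

Things in the scene. Friction and masses are not known exactly. Their poses are not given: they have to be found in the camera images.
- bottle: Closed amber bottle, blue cap, about 220 g, 112 mm tall. Body 48 mm in diameter up to 74 mm from the foot, then shoulder and neck; cap 28 mm in diameter from 88 to 112 mm. Origin: centre of the foot's underside; z axis from foot to cap. It starts lying on the bench, its axis 24 mm above it, the cap pointing to the robot's left (+y) give or take 50 degrees.
- stirrer: Magnetic stirrer, blue-grey housing 160 mm wide, fixed. Origin: on the axis of its round plate, at bench level; x points to its back (roughly away from the robot), y to its left, z up. Behind the control panel the housing is a block 62 mm high from x = -75 to +85 mm.
- panel_mid (a point): Middle of the stirrer's dark control panel, 42 mm above the bench; axes as stirrer. The panel slopes at 30 degrees to the bench, down towards the robot: 80 mm long down the slope, 160 mm wide, upper edge 62 mm and lower edge 22 mm above the bench. The knob's axis meets it 35 mm to the left (+y) of this point, the slide switch's slot is centred 40 mm to the right.
- plate_top (a point): Centre of the top face of the stirrer's white round plate (135 mm in diameter), 72 mm above the bench; a grey ring of 68 mm diameter is printed around it. Axes as stirrer.
- power_switch (a joint): Slide switch, m: 0 off (left, at the white dot), 0.010 fully on (right, at the green dot; towards the stirrer's -y). A detent spring holds it at either end, 2 N at the ends and nothing half way, plus 0.6 N friction: past the middle it snaps over by itself.
- switch_ridge (a point): Middle of the top edge of the switch's white ridge, the only part proud of the panel: 6 mm high, 4 mm thick along its travel, 14 mm long across it (up and down the slope). Its frame moves with it: z = outward normal of the panel, x = up the slope (away from the robot), y = to the left along the panel; on is towards -y.
- speed_knob (a joint): Speed knob, rad: 0 at its left stop (slowest), growing clockwise as seen looking onto the panel, stop at 4.2. It is found between 0 and 0.3. 1.05 puts the white pointer at the green mark, straight up the slope. It stays where it is left (friction 0.03 N m).
- knob_top (a point): Centre of the top face of the round grey speed knob: 30 mm in diameter, 22 mm high above the panel, with a 35 mm skirt on its lowest 3.5 mm. z = outward normal of the panel, the knob's axis. The frame turns with the knob.
- hood_rim (a point): Centre of the rim (lower edge) of the extraction arm's clear dome hood: a circle 260 mm in diameter, 340 mm above the bench, fixed over the back of the stirrer. The dome rises 95 mm above it; its white tube runs off to the robot's right. A hand pointing straight down over the plate would run into it; there is room under it for a hand leaning back towards the robot by 40 to 50 degrees.
- tube_rack: Bystander: red rack of lilac-capped tubes, 79 x 204 mm, 92 mm tall. Origin: centre of the underside.
- vial: Bystander: small dark blue vial with black cap, 30 mm in diameter, 68 mm tall. Origin: centre of the underside.
- tip_box: Bystander: white pipette-tip box with light blue lid, 85 x 120 mm, 60 mm tall. Origin: centre of the underside.

How it is judged:
By the outcome, as a careful person would: the job done as asked, in the order asked, and still so for the second after the job is handed in, with the robot touching nothing.
It also fails if it takes over 58 s, if anything falls off the work surface, if the arm or the gripper's body presses on something with over 40 N, if the wrist force passes 120 N, or if a joint passes its speed limit or range.

## Robot

A 6-joint arm with a two-finger parallel gripper is mounted at the origin on the work surface. World frame = base frame: x ahead of the robot, y to its left, z up, the work surface at z = 0. Lengths are in m, angles in rad, forces in N, time in s.
With the tool pointing down it reaches from about 0.275 to 0.975 m from the base axis. Payload 8.4 kg.
Tool frame: the origin (TCP) lies on the centre line of the jaws, within the pads' length; the fingertips stand 19 mm ahead of it and the grasp point (between the pads) is the TCP; z points along the fingers, y is the line along which they close (so a half turn about z gives the same grasp; the last joint's range is limited). The gripper opens to 92 mm and grips with 3 to 60 N. Pads are 20 mm wide; open, the fingers measure 128 mm over their backs; the gripper's body (75 mm by 189 mm) begins 69 mm behind the grasp point.
Start: joints at [-1.178, 0.353, 1.633, -0, 1.155, -0.002], TCP at [0.24, -0.577, 0.234] pointing down, gripper open.
Joint ranges: [-2.63, 2.63], [-0.92, 2.1], [0.06, 2.66], [-1.3, 4.44], [0, 2.69], [-3.02, 3.02]. Speed limits (rad/s): [2.22, 2.22, 2.79, 3.14, 3.14, 3.14].

## Interface

Orientations are given as a unit quaternion [x, y, z, w].
In Python, from rig import get_obs, capture, finish_job gives the robot as it stands. The module is installed in compiled form; this text tells all that it offers.
- The arm moves only by the shell command python3 -m creep 'ROWS' [FORCE]. ROWS is text: rows parted by semicolons, each of 7 numbers parted by spaces: the turn, a rotation vector about the tool's x, y, z each as a share of 5 degrees, from -1 to 1, then the shift along the tool's x, y, z each as a share of 0.05 m, from -1 to 1, then the closure in counts, from 0 (fully open) to 255 (shut). In form: ax ay az x y z jaw; .... A call has 1 to 8 rows; each row shifts and turns the commanded pose from where the row before left it, along the tool's axes as they then stand; what a row does not reach is not made up. A row lasts 1/8 s, in which the tool goes at most 62.5 mm and 10.7 degrees, less where a joint would pass 70% of its speed; a pose out of reach is approached as far as the arm can. A call with a number of a shift or a turn outside -1 to 1 is refused whole. A call with a gripper value outside its range is refused whole. The fingers move at their own pace and stop on an object; FORCE is the grip in N (left out, the last holds). Time passes only in rows, so rows that do not move let the fingers close. It gives the time, the measured TCP pose, the force, the opening and the grip force at its end, in the units of the state.
- get_obs(): the state, without advancing time (a new reading comes with each control period).
- capture(name): name is "side" or "top" or "wrist"; returns a dict with "img" (384x512x3 uint8, blue, green, red), "depth" (384x512 float32, m along the optical axis (not along the pixel's ray), 0 where there is no reading), "intrinsics" (3x3 intrinsics, pixels), "k1" (the pictures are not rectified: a ray, as slopes to the right and down, at radius r is drawn at 1 + k1 r^2 times it, then the intrinsics apply), "view" (4x4, takes a point from world to camera coordinates). Camera axes: x right, y down, z forward; pixel columns grow to the right and rows downward; lengths in m; the calibration is good to about 2 mm. A picture is of the moment at which its call begins.
- finish_job(): hands the job in; it is judged then, once.
The state is a dict: "t": time; "qpos": joint angles; "dq": joint speeds; "effort": joint torques, N m; "tool_pos": TCP position; "ee_rot": TCP orientation; "wrist_force": force on the tool from outside, world axes, zero at the start; "wrist_torque": the same for the moment, N m; "gripper_width": opening from 0.0 (shut) to 1.0 (fully open); "grasp_force": force on a finger pad.
Only numpy, scipy, OpenCV 4.12 (cv2) and the standard library are available. Lean on these libraries where they do the work, as an engineer would, in place of code of your own. Each camera call takes 0.05 s, during which the arm holds its last target. There are 200 camera calls.

## Working session

There is one attempt and no reset: what is moved stays moved. The work goes in short steps, Python scripts to look and compute and a shell command to move; the robot and the scene stay as the last step left them, time stands still between calls to the robot, and variables do not carry over. Pictures are saved under pics/ and viewed, at most 10 in all, crops included, and the job is handed in when it is done.

```bash
mkdir -p pics
cat > h.py <<'E'
import numpy as np, cv2
from rig import get_obs, capture
from scipy.spatial.transform import Rotation as R
def snap(n):
    c=capture(n); return c
def ray(c,u,v):
    K=c['intrinsics'];k=c['k1']
    d=np.array([(u-K[0][2])/K[0][0],(v-K[1][2])/K[1][1]]);p=d.copy()
    for _ in range(20): p=d/(1+k*(p@p))
    V=np.linalg.inv(c['view']); return V[:3,3],V[:3,:3]@np.array([p[0],p[1],1.])
def onz(c,u,v,z):
    o,d=ray(c,u,v); return o+d*(z-o[2])/d[2]
def dep(c,u,v):
    u,v=int(round(u)),int(round(v)); w=c['depth'][max(v-1,0):v+2,max(u-1,0):u+2]; w=w[w>0]
    o,d=ray(c,u,v); return o+d*np.median(w) if len(w) else None
def two(a,b):
    (o,d),(p,e)=a,b
    d=d/np.linalg.norm(d);e=e/np.linalg.norm(e)
    s=np.linalg.lstsq(np.c_[d,-e],p-o,rcond=None)[0]
    x,y=o+d*s[0],p+e*s[1]; return (x+y)/2,np.linalg.norm(x-y)
def proj(c,P):
    q=c['view'][:3,:3]@P+c['view'][:3,3]; p=q[:2]/q[2]; p=p*(1+c['k1']*(p@p)); K=c['intrinsics']
    return np.array([K[0][0]*p[0]+K[0][2],K[1][1]*p[1]+K[1][2]])
E
python3 - <<'E'
from h import *
import pickle
d={n:snap(n) for n in('side','top')}
pickle.dump(d,open('v0.pkl','wb'))
for n in d:
    cv2.imwrite(f'pics/{n}0.png',cv2.resize(d[n]['img'],(768,576)));
    V=np.linalg.inv(d[n]['view']);print(n,V[:3,3].round(3),V[:3,2].round(2),d[n]['k1'],d[n]['intrinsics'])
o=get_obs();print(o['t'],o['tool_pos'],o['ee_rot'],o['gripper_width'])
E
```

```text
side [0.478 0.731 0.813] [ 0.05 -0.73 -0.68] 0.02111874535614886 [[353.97044817   0.         251.93995003]
 [  0.         353.97044817 191.541558  ]
 [  0.           0.           1.        ]]
top [0.322 0.112 1.366] [ 0.16 -0.   -0.99] -0.015279225336321233 [[437.03086766   0.         253.75067994]
 [  0.         437.03086766 189.53326688]
 [  0.           0.           1.        ]]
0.1 [ 0.24021554 -0.57655153  0.23295331] [ 9.80582058e-01  1.96108282e-01 -1.28076472e-04 -5.94136619e-04] 0.9992699507060888
```

View pics/side0.png

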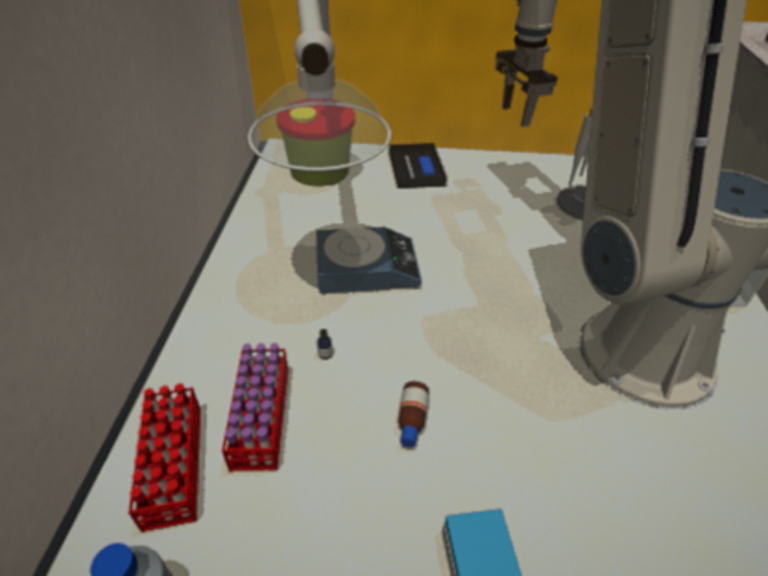

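View pics/top0.png

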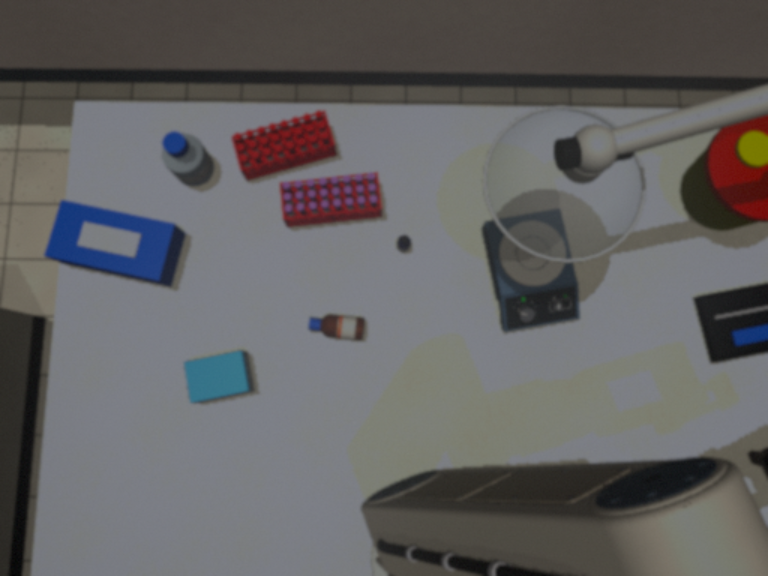

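Side: the bottle lies at about (413,410)/1.5, cap towards +y, and the stirrer is at (365,258)/1.5. Top: bottle (337,326)/1.5, stirrer plate (533,252)/1.5, panel (540,306)/1.5, and the hood's circle is around (565,184)/1.5.

Run:
```python
from h import *
import pickle
d=pickle.load(open('v0.pkl','rb'))
def cen(c,roi,lo,hi,inv=False):
    u0,v0,u1,v1=roi; hsv=cv2.cvtColor(c['img'][v0:v1,u0:u1],cv2.COLOR_BGR2HSV)
    m=cv2.inRange(hsv,lo,hi); n,l,s,ce=cv2.connectedComponentsWithStats(m); i=1+np.argmax(s[1:,4])
    return ce[i]+[u0,v0],s[i],(l==i)
T,S=d['top'],d['side']
for nm,lo,hi in(('cap',(100,120,40),(130,255,255)),('amber',(0,60,20),(18,255,200))):
    a,sa,_=cen(T,(195,200,255,236),lo,hi); b,sb,_=cen(S,(255,245,295,305),lo,hi)
    print(nm,a,sa,b,sb,two(ray(T,*a),ray(S,*b)),onz(T,*a,.024)[:2],dep(T,*a),dep(S,*b))
a=cv2.resize(T['img'][130:225,315:395],(400,475),interpolation=cv2.INTER_CUBIC)
b=cv2.resize(S['img'][145:200,205:285],(400,275),interpolation=cv2.INTER_CUBIC)
b=cv2.copyMakeBorder(b,0,200,0,0,cv2.BORDER_CONSTANT)
cv2.imwrite('pics/st.png',np.clip(np.hstack([a,b])*1.6,0,255).astype(np.uint8))
for u,v in((355,168),(350,205),(335,190)): print(u,v,dep(T,u,v))
print(dep(S,236,164))
```

```text
cap [209.76190476 215.78571429] [12 13  7  7 42] [272.38333333 290.275     ] [ 13  39  11  14 120] (array([0.45958096, 0.24675605, 0.02587368]), np.float64(0.002460776820086489)) [0.46099261 0.24673575] [0.45882396 0.24452445 0.038661  ] [0.45968029 0.25425348 0.0387059 ]
amber [221.95918367 216.69387755] [ 20  10  14  15 147] [274.6552901  275.51194539] [ 10  22  20  20 293] (array([0.45614965, 0.20857711, 0.03418797]), np.float64(0.0029012202382053057)) [0.45862448 0.20906609] [0.45532012 0.20724391 0.04728896] [0.45421063 0.21919108 0.04750868]
355 168 [ 0.54631399 -0.12941698  0.34520571]
350 205 [ 0.49419937 -0.17786068  0.06414662]
335 190 [ 0.53931691 -0.13347035  0.06462581]
[ 0.60256041 -0.18842472  0.07143229]
```

View pics/st.png

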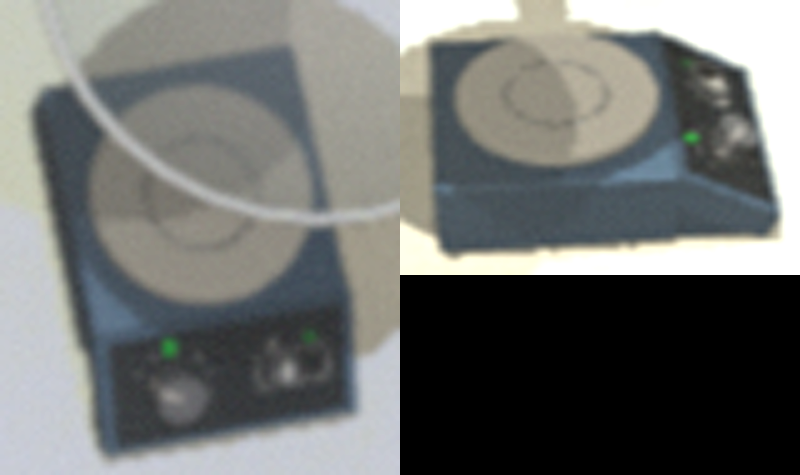

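```bash
cat >> h.py <<'E'
from scipy.linalg import logm, expm
def T(p,Rm):
    M=np.eye(4);M[:3,:3]=Rm;M[:3,3]=p;return M
def now():
    o=get_obs();return T(o['tool_pos'],R.from_quat(o['ee_rot']).as_matrix()),o
def plan(target,n=None,cur=None):
    if cur is None: cur=now()[0]
    rel=np.linalg.inv(cur)@target; L=np.real(logm(rel))
    w=np.array([L[2,1],L[0,2],L[1,0]]);
    f=lambda n:(expm(L/n)[:3,3]/.05,w/n/np.radians(5))
    if n is None:
        n=1
        while max(np.abs(np.r_[f(n)]))>.95: n+=1
    s,t=f(n); print(n,'rows:',' '.join('%.3f'%x for x in np.r_[t,s]))
    for k in np.linspace(0,1,5)[1:-1]: print('   via',(cur@expm(L*k))[:3,3].round(3))
def unit(v): v=np.array(v,float);return v/np.linalg.norm(v)
def Rzx(z,x):
    z=unit(z);x=np.array(x,float);x=unit(x-(x@z)*z);return np.c_[x,np.cross(z,x),z]
def graspR(h,L=45):  # h heading of bottle axis (deg)
    b=np.array([np.cos(np.radians(h)),np.sin(np.radians(h)),0]);l=np.radians(L)
    return Rzx(-b*np.cos(l)-np.array([0,0,1])*np.sin(l),b)
E
python3 - <<'E'
from h import *
import pickle
d=pickle.load(open('v0.pkl','rb'));A,S=d['top'],d['side']
for n,a,b in(('plate',(355.4,168.6),(236,164.6)),('knob',(351.2,209.6),(272.4,171.6)),('ridge',(372.8,204.4),(268,161.4))):
    print(n,two(ray(A,*a),ray(S,*b)))
print('plate',onz(A,355.4,168.6,.072),onz(S,236,164.6,.072))
for a,b in(((107,345),(350,300)),((120,450),(355,408)),((37,105),(290,48))):
    q=onz(A,315+a[0]/5,130+a[1]/5,.062);r=onz(A,315+b[0]/5,130+b[1]/5,.062);print('yaw',np.degrees(np.arctan2(*(q-r)[[1,0]]))-90)
# hood rim from side & top
p=[onz(S,u/1.5,v/1.5,.34) for u,v in((248,135),(391,137),(320,103),(320,168))];print(np.round(p,3))
p=[onz(A,u/1.5,v/1.5,.34) for u,v in((483,183),(645,183),(565,107),(565,260))];print(np.round(p,3))
Rg=graspR(85);P=np.array([.455,.194,.026]);plan(T(P-.14*Rg[:,2],Rg))
E
```

```text
plate (array([ 0.60525937, -0.1975149 ,  0.061902  ]), np.float64(0.002955619933645654))
knob (array([ 0.4806233 , -0.18332729,  0.05373313]), np.float64(0.0019304190777168434))
ridge (array([ 0.49878448, -0.25284418,  0.04107666]), np.float64(0.0022290309477268795))
plate [ 0.60456329 -0.19526809  0.072     ] [ 0.60207948 -0.18455441  0.072     ]
yaw 11.174202537436727
yaw 10.712110803723903
yaw 13.671311653474774
[[ 0.793 -0.161  0.34 ]
 [ 0.528 -0.185  0.34 ]
 [ 0.684 -0.314  0.34 ]
 [ 0.641 -0.06   0.34 ]]
[[ 0.662 -0.053  0.34 ]
 [ 0.665 -0.318  0.34 ]
 [ 0.795 -0.192  0.34 ]
 [ 0.535 -0.182  0.34 ]]
18 rows: -0.272 -0.449 -0.655 0.950 -0.435 -0.271
   via [ 0.383 -0.386  0.275]
   via [ 0.475 -0.163  0.268]
   via [0.503 0.072 0.215]
```

Run:
```python
from h import *
M1=T([.32,-.12,.26],Rzx([0,0,-1],[np.cos(1.3),np.sin(1.3),0]));plan(M1)
Rg=graspR(85);P=np.array([.455,.194,.026]);plan(T(P-.14*Rg[:,2],Rg),cur=M1)
```

```text
11 rows: -0.001 -0.001 -0.943 0.724 -0.486 -0.049
   via [ 0.299 -0.472  0.24 ]
   via [ 0.333 -0.357  0.247]
   via [ 0.34  -0.238  0.253]
10 rows: -0.083 -0.897 -0.199 0.929 0.121 -0.046
   via [ 0.364 -0.012  0.259]
   via [0.403 0.096 0.236]
   via [0.437 0.199 0.19 ]
```

```bash
A="x"; python3 -m creep '0 0 -.94 .72 -.49 -.05 0;0 0 -.94 .72 -.49 -.05 0;0 0 -.94 .72 -.49 -.05 0;0 0 -.94 .72 -.49 -.05 0;0 0 -.94 .72 -.49 -.05 0;0 0 -.94 .72 -.49 -.05 0' && python3 -m creep '0 0 -.94 .72 -.49 -.05 0;0 0 -.94 .72 -.49 -.05 0;0 0 -.94 .72 -.49 -.05 0;0 0 -.94 .72 -.49 -.05 0;0 0 -.94 .72 -.49 -.05 0;0 0 0 0 0 0 0' && python3 -c "
from h import *
print(get_obs()['qpos'])
Rg=graspR(85);P=np.array([.455,.194,.026]);plan(T(P-.14*Rg[:,2],Rg))"
```

```text
t: 0.85
tool_pos: [0.3349, -0.3345, 0.2484]
ee_rot: [0.903, 0.43, 0.0, -0.0]
wrist_force: [1.0, -0.3, -0.3]
gripper_width: 0.999
grasp_force: 0.0
t: 1.6
tool_pos: [0.3171, -0.1185, 0.261]
ee_rot: [0.796, 0.606, 0.0, -0.0]
wrist_force: [0.0, -0.5, 0.3]
gripper_width: 0.999
grasp_force: 0.0
[-3.62426520e-01 -1.58737673e-01  2.14621585e+00  3.48507029e-04
  1.15429033e+00 -9.26794990e-02]
10 rows: -0.082 -0.898 -0.198 0.928 0.128 -0.043
   via [ 0.362 -0.01   0.26 ]
   via [0.402 0.097 0.236]
   via [0.436 0.2   0.19 ]
```

```bash
python3 -m creep '-.08 -.9 -.2 .93 .13 -.04 0;-.08 -.9 -.2 .93 .13 -.04 0;-.08 -.9 -.2 .93 .13 -.04 0;-.08 -.9 -.2 .93 .13 -.04 0;-.08 -.9 -.2 .93 .13 -.04 0' && python3 -m creep '-.08 -.9 -.2 .93 .13 -.04 0;-.08 -.9 -.2 .93 .13 -.04 0;-.08 -.9 -.2 .93 .13 -.04 0;-.08 -.9 -.2 .93 .13 -.04 0;-.08 -.9 -.2 .93 .13 -.04 0;0 0 0 0 0 0 0'
python3 - <<'E'
from h import *
print(get_obs()['qpos'])
c=snap('wrist');import pickle;pickle.dump(c,open('w1.pkl','wb'));cv2.imwrite('pics/w1.png',c['img'])
E
```

```text
t: 2.22
tool_pos: [0.4037, 0.091, 0.2363]
ee_rot: [0.756, 0.626, -0.142, 0.129]
wrist_force: [0.5, -0.8, 0.3]
gripper_width: 1.001
grasp_force: 0.0
t: 2.98
tool_pos: [0.465, 0.2862, 0.1206]
ee_rot: [0.682, 0.624, -0.284, 0.254]
wrist_force: [0.4, 0.2, -0.2]
gripper_width: 1.0
grasp_force: 0.0
[ 0.81901017  0.71797703  1.54356392 -0.44240167  1.55133934  1.07191626]
```

View pics/w1.png

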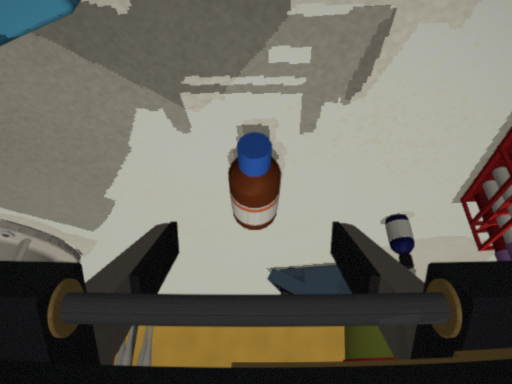

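The wrist view shows the bottle straight between the fingers: cap at (255,152), body ending at (254,228), and the vial off to the right at (400,235).

Run:
```python
from h import *
import pickle
c=pickle.load(open('w1.pkl','rb'));d=pickle.load(open('v0.pkl','rb'))
hsv=cv2.cvtColor(c['img'],cv2.COLOR_BGR2HSV)
m=cv2.inRange(hsv[120:185,220:290],(105,120,40),(130,255,255));ys,xs=np.nonzero(m);cap=(xs.mean()+220,ys.mean()+120)
m=cv2.inRange(hsv[150:235,220:290],(0,90,20),(15,255,200));
rows=[(v+150,np.nonzero(m[v])[0].min()+220,np.nonzero(m[v])[0].max()+220) for v in range(30,48,4)]
print(cap,rows)
pc=onz(c,*cap,.024);print(pc, two(ray(c,*cap),ray(d['top'],209.76,215.79)))
for v,a,b in rows: print(onz(c,(a+b)/2,v,.036)[:2])
print('foot',onz(c,254.5,227,.012), dep(c,255,185),dep(c,255,205))
b=unit(pc[:2]-onz(c,(rows[-1][1]+rows[-1][2])/2,rows[-1][0],.036)[:2]);h=np.degrees(np.arctan2(b[1],b[0]));print(h)
```

```text
(np.float64(254.07648953301128), np.float64(154.0024154589372)) [(180, np.int64(229), np.int64(279)), (184, np.int64(230), np.int64(279)), (188, np.int64(230), np.int64(278)), (192, np.int64(231), np.int64(278)), (196, np.int64(233), np.int64(276))]
[0.45991628 0.24579635 0.024     ] (array([0.46045329, 0.24672847, 0.02481997]), np.float64(0.0008893055621997191))
[0.45810188 0.22578229]
[0.45794489 0.21943412]
[0.45690316 0.21288081]
[0.4567128  0.20596757]
[0.45605495 0.19877723]
foot [0.44464824 0.0762224  0.012     ] [0.45907115 0.22668446 0.0415825 ] [0.45681102 0.20117727 0.04671203]
85.30525538860799
```

Run:
```python
from h import *
plan(T([.4557,.1935,.0265],graspR(85.3)),4)
```

```text
4 rows: -0.034 -0.014 -0.008 0.014 -0.005 0.668
   via [0.463 0.262 0.099]
   via [0.46  0.239 0.075]
   via [0.458 0.216 0.051]
```

```bash
python3 -m creep '-.03 -.01 0 .01 0 .67 0;-.03 -.01 0 .01 0 .67 0;-.03 -.01 0 .01 0 .67 0;-.03 -.01 0 .01 0 .67 0;0 0 0 0 0 0 0' 20 && python3 -m creep '0 0 0 0 0 0 255;0 0 0 0 0 0 255;0 0 0 0 0 0 255;0 0 0 0 0 0 255;0 0 0 0 0 0 255' 20;python3 - <<'E'
from h import *
M,o=now();print(M.round(3)[:3],o['gripper_width']*92,o['grasp_force'])
E
```

```text
t: 3.65
tool_pos: [0.4566, 0.1905, 0.0303]
ee_rot: [0.683, 0.624, -0.28, 0.258]
wrist_force: [-0.0, 0.7, -0.6]
gripper_width: 1.0
grasp_force: 0.0
t: 4.28
tool_pos: [0.457, 0.1934, 0.0295]
ee_rot: [0.682, 0.625, -0.279, 0.259]
wrist_force: [-0.6, 1.2, 2.4]
gripper_width: 0.516
grasp_force: 20.0
[[ 0.063  0.996 -0.057  0.457]
 [ 0.708 -0.085 -0.701  0.193]
 [-0.704  0.004 -0.71   0.029]] 47.510819445587146 20.000057816505432
```

```bash
cat >> h.py <<'E'
def upr(pos,h,Bt,spin=None):
    # tool pose with bottle foot at pos, axis up, tool z heading h
    z=Bt[:3,2]; zt=np.array([0,0,1.]) # tool z in tool frame
    bx=unit(zt-(zt@z)*z); Rt=np.c_[bx,np.cross(z,bx),z]  # bottle frame w/ x along tool forward
    hh=np.radians(h); Rw=np.c_[[np.cos(hh),np.sin(hh),0],[-np.sin(hh),np.cos(hh),0],[0,0,1]]
    Rm=Rw@Rt.T; return T(np.array(pos)-Rm@Bt[:3,3],Rm)
E
python3 - <<'E'
from h import *
import pickle
M,_=now();h=np.radians(85.3);b=np.array([np.cos(h),np.sin(h),0])
B=np.linalg.inv(M)@T([.4518,.1466,.024],Rzx(b,[0,0,1]));np.save('Bt.npy',B);print(B.round(3))
d=pickle.load(open('v0.pkl','rb'));A,S=d['top'],d['side']
print(two(ray(A,355.5,168),ray(S,235.8,162.8)),onz(A,355.5,168,.072),onz(S,235.8,162.8,.072))
up=M.copy();up[2,3]+=.13;plan(up,4)
G=upr([.43,-.13,.13],-17,B);print(G.round(3));plan(G,cur=up)
E
```

```text
[[-0.704  0.005  0.71  -0.03 ]
 [ 0.004  1.    -0.003 -0.001]
 [-0.71   0.001 -0.704  0.037]
 [ 0.     0.     0.     1.   ]]
(array([ 0.60536305, -0.19574153,  0.07095531]), np.float64(0.0025292091454108016)) [ 0.60642647 -0.19562235  0.072     ] [ 0.6039072  -0.19401981  0.072     ]
4 rows: -0.000 0.000 0.000 -0.457 0.003 -0.462
   via [0.457 0.193 0.062]
   via [0.457 0.193 0.094]
   via [0.457 0.193 0.127]
[[ 0.672 -0.295  0.679  0.424]
 [-0.21  -0.955 -0.208 -0.13 ]
 [ 0.71  -0.003 -0.704  0.177]
 [ 0.     0.     0.     1.   ]]
24 rows: -0.002 0.525 0.922 -0.222 0.219 0.053
   via [0.501 0.119 0.195]
   via [0.506 0.028 0.219]
   via [ 0.475 -0.061  0.216]
```

```bash
python3 -m creep '0 0 0 -.46 0 -.46 255;0 0 0 -.46 0 -.46 255;0 0 0 -.46 0 -.46 255;0 0 0 -.46 0 -.46 255;0 0 0 0 0 0 255' 25 && python3 -m creep '0 .52 .92 -.22 .22 .05 255;0 .52 .92 -.22 .22 .05 255;0 .52 .92 -.22 .22 .05 255;0 .52 .92 -.22 .22 .05 255;0 .52 .92 -.22 .22 .05 255;0 .52 .92 -.22 .22 .05 255;0 .52 .92 -.22 .22 .05 255;0 .52 .92 -.22 .22 .05 255' 25
python3 - <<'E'
from h import *
B=np.load('Bt.npy');print(get_obs()['qpos']);plan(upr([.43,-.13,.13],-17,B))
E
```

```text
t: 4.9
tool_pos: [0.4573, 0.1934, 0.1608]
ee_rot: [0.682, 0.625, -0.277, 0.259]
wrist_force: [0.1, 0.8, -3.5]
gripper_width: 0.519
grasp_force: 25.0
t: 5.9
tool_pos: [0.5072, 0.0894, 0.2047]
ee_rot: [0.882, 0.414, -0.058, 0.218]
wrist_force: [-0.5, 0.8, -2.8]
gripper_width: 0.516
grasp_force: 25.0
[ 0.45408817  0.28834473  1.88422889 -0.48098129  1.14865502  1.38766449]
16 rows: -0.001 0.528 0.921 -0.221 0.219 0.053
   via [0.506 0.028 0.219]
   via [ 0.488 -0.032  0.22 ]
   via [ 0.459 -0.087  0.207]
```

```bash
python3 -m creep '0 .53 .92 -.22 .22 .05 255;0 .53 .92 -.22 .22 .05 255;0 .53 .92 -.22 .22 .05 255;0 .53 .92 -.22 .22 .05 255;0 .53 .92 -.22 .22 .05 255;0 .53 .92 -.22 .22 .05 255;0 .53 .92 -.22 .22 .05 255;0 .53 .92 -.22 .22 .05 255' 25 && python3 -m creep '0 .53 .92 -.22 .22 .05 255;0 .53 .92 -.22 .22 .05 255;0 .53 .92 -.22 .22 .05 255;0 .53 .92 -.22 .22 .05 255;0 .53 .92 -.22 .22 .05 255;0 .53 .92 -.22 .22 .05 255;0 .53 .92 -.22 .22 .05 255;0 .53 .92 -.22 .22 .05 255' 25; python3 -m creep '0 0 0 0 0 0 255';python3 - <<'E'
from h import *
B=np.load('Bt.npy');print(get_obs()['qpos']);M,_=now();print((M@B).round(3))
plan(upr([.604,-.195,.112],-17,B));
import pickle
w=snap('wrist');s=snap('side');pickle.dump((w,s),open('w2.pkl','wb'))
cv2.imwrite('pics/w2.png',np.hstack([cv2.resize(w['img'],(400,300)),cv2.resize(s['img'][100:250,180:380],(400,300),interpolation=cv2.INTER_CUBIC)]))
E
```

```text
t: 6.9
tool_pos: [0.4885, -0.0319, 0.2213]
ee_rot: [0.963, 0.148, 0.173, 0.146]
wrist_force: [-0.1, 0.4, -1.5]
gripper_width: 0.515
grasp_force: 25.0
t: 7.9
tool_pos: [0.4287, -0.1292, 0.2044]
ee_rot: [0.924, -0.118, 0.359, 0.061]
wrist_force: [14.5, 31.0, 2.5]
gripper_width: 0.517
grasp_force: 25.0
t: 8.02
tool_pos: [0.4281, -0.1299, 0.2047]
ee_rot: [0.924, -0.116, 0.359, 0.063]
wrist_force: [0.2, 0.1, -2.9]
gripper_width: 0.512
grasp_force: 25.0
[-2.97268107e-01 -1.35573844e-01  2.53014445e+00 -1.29437956e+00
  8.15321717e-04  2.81758176e+00]
[[-0.965 -0.256  0.052  0.431]
 [ 0.257 -0.966  0.023 -0.131]
 [ 0.044  0.036  0.998  0.157]
 [ 0.     0.     0.     1.   ]]
4 rows: 0.001 0.124 0.148 0.497 0.075 0.793
   via [ 0.471 -0.146  0.193]
   via [ 0.513 -0.162  0.181]
   via [ 0.556 -0.178  0.17 ]
```

View pics/w2.png

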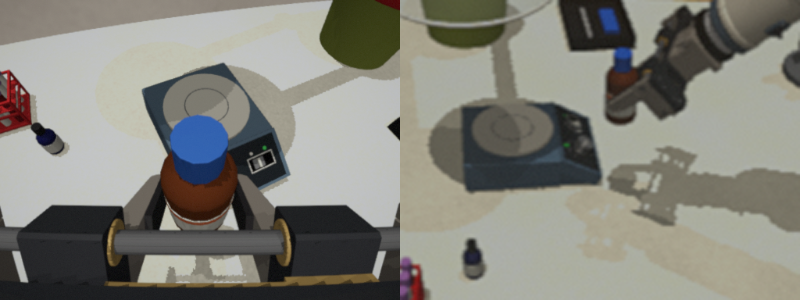

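Wrist view: the bottle is held upright in the hand, with the stirrer ahead and its grey ring at about (206,105) of the left half. Side view: the bottle is vertical and clear of the stirrer. The wrist sits at its singularity (q5 is about 0), so I move outward slowly.

```bash
python3 -m creep '0 0 0 .17 0 .17 255;0 0 0 .17 0 .17 255;0 .1 .1 .2 0 .25 255;0 .1 .1 .2 .05 .25 255;0 .1 .1 .2 .05 .25 255;0 0 0 0 0 0 255' 25
python3 - <<'E'
from h import *
B=np.load('Bt.npy');print(get_obs()['qpos']);M,_=now();print((M@B).round(3))
plan(upr([.604,-.195,.112],-17,B));
E
```

```text
t: 8.88
tool_pos: [0.4987, -0.1522, 0.2146]
ee_rot: [0.921, -0.127, 0.364, 0.06]
wrist_force: [0.1, -0.0, -2.5]
gripper_width: 0.515
grasp_force: 25.0
[-2.98568620e-01 -1.51688508e-02  2.40065821e+00 -1.29509371e+00
  9.08953692e-04  2.84176529e+00]
[[-0.961 -0.274  0.039  0.503]
 [ 0.275 -0.962  0.01  -0.153]
 [ 0.034  0.02   0.999  0.167]
 [ 0.     0.     0.     1.   ]]
3 rows: 0.007 0.131 0.104 0.259 0.079 0.765
   via [ 0.524 -0.163  0.2  ]
   via [ 0.548 -0.173  0.186]
   via [ 0.573 -0.184  0.173]
```

```bash
cat > kin.py <<'E'
from h import *
from scipy.optimize import fsolve
D=[((.353,1.633,1.155),.625,.2335),((-.1587,2.1462,1.1543),.3387,.261),((-.1356,2.5301,0),np.hypot(.4281,.1299),.2047),((-.0152,2.4007,0),np.hypot(.4987,.1522),.2146)]
A=[];y=[]
for (a,b,c),r,z in D:
    s=a+b;t=s+c
    A+=[[1,0,np.sin(a),np.sin(s),np.sin(t),np.cos(s)],[0,1,np.cos(a),np.cos(s),np.cos(t),-np.sin(s)]];y+=[r,z]
x=np.linalg.lstsq(np.array(A),np.array(y),rcond=1e-6)[0]
def ik(r,z,lean):
    t=np.pi-np.radians(lean)
    f=lambda q:[x[0]+x[2]*np.sin(q[0])+x[3]*np.sin(q[1])+x[4]*np.sin(t)+x[5]*np.cos(q[1])-r,x[1]+x[2]*np.cos(q[0])+x[3]*np.cos(q[1])+x[4]*np.cos(t)-x[5]*np.sin(q[1])-z]
    q,i,ok,_=fsolve(f,[.2,2.2],full_output=1); return q[0],q[1]-q[0],t-q[1],ok
E
python3 - <<'E'
from kin import *
print(x.round(3),(np.array(A)@x-y).round(4))
for r,z in((.521,.2),(.56,.2),(.6,.18),(.628,.16),(.628,.125)):
    print(r,z,[np.round(ik(r,z,l),2) for l in(36,40,45)])
E
```

```text
[-0.004  0.307  0.567  0.501  0.345  0.064] [ 0.      0.0002 -0.     -0.0002  0.     -0.     -0.      0.    ]
0.521 0.2 [array([0.01, 2.33, 0.17, 1.  ]), array([0.01, 2.38, 0.05, 1.  ]), array([ 0.03,  2.43, -0.11,  1.  ])]
0.56 0.2 [array([0.08, 2.26, 0.18, 1.  ]), array([0.08, 2.31, 0.06, 1.  ]), array([ 0.09,  2.36, -0.1 ,  1.  ])]
0.6 0.18 [array([0.18, 2.2 , 0.14, 1.  ]), array([0.18, 2.25, 0.02, 1.  ]), array([ 0.2 ,  2.3 , -0.14,  1.  ])]
0.628 0.16 [array([0.26, 2.16, 0.1 , 1.  ]), array([ 0.26,  2.2 , -0.02,  1.  ]), array([ 0.28,  2.26, -0.18,  1.  ])]
0.628 0.125 [array([0.33, 2.18, 0.01, 1.  ]), array([ 0.34,  2.22, -0.11,  1.  ]), array([ 0.36,  2.27, -0.28,  1.  ])]
```

```bash
cat >> kin.py <<'E'
def fk(q):
    a=q[1];s=q[1]+q[2];rot=lambda ax,v:R.from_euler(ax,v).as_matrix()
    Z1=rot('z',q[0]);Rm=Z1@rot('y',s)@rot('z',q[3])@rot('y',q[4])@rot('z',q[5])@rot('z',np.pi/2)
    w=Z1@np.array([x[0]+x[2]*np.sin(a)+x[3]*np.sin(s)+x[5]*np.cos(s),0,x[1]+x[2]*np.cos(a)+x[3]*np.cos(s)-x[5]*np.sin(s)])
    return T(w+x[4]*Rm[:,2],Rm)
def rowsq(wps,cur):
    for q in wps:
        G=fk(q);rel=np.linalg.inv(cur)@G
        print(' '.join('%.2f'%v for v in np.r_[R.from_matrix(rel[:3,:3]).as_rotvec()/np.radians(5),rel[:3,3]/.05]));cur=G
E
python3 - <<'E'
from kin import *
g=fk([ 0.81901017,0.71797703,1.54356392,-0.44240167,1.55133934,1.07191626]);print(g[:3,3],R.from_matrix(g[:3,:3]).as_quat())
M,o=now();g=fk(o['qpos']);print(np.abs(g-M).max())
a=np.array([-.298,-.1356,2.5301,0,.22,1.54]);G=fk(a);print(G[:3,3]);plan(G,8)
print('cone');rowsq([a+[0,0,0,p,0,-p] for p in np.linspace(0,np.pi,15)[1:]],G)
print(fk(a+[0,0,0,np.pi,0,-np.pi])[:3,3])
E
```

```text
[0.4637962  0.27983936 0.12107306] [ 0.681624    0.62434273 -0.28445681  0.2543014 ]
0.0014116204138903687
[ 0.36946706 -0.11348041  0.15962877]
8 rows: 0.011 -0.328 -0.010 -0.352 -0.007 -0.097
   via [ 0.468 -0.143  0.198]
   via [ 0.436 -0.133  0.183]
   via [ 0.403 -0.123  0.17 ]
cone
0.55 0.08 -0.06 0.05 -0.33 -0.01
0.52 0.20 -0.06 0.12 -0.31 -0.01
0.46 0.31 -0.06 0.19 -0.28 -0.01
0.38 0.41 -0.06 0.24 -0.23 -0.01
0.28 0.48 -0.06 0.29 -0.17 -0.01
0.17 0.53 -0.06 0.32 -0.10 -0.01
0.05 0.56 -0.06 0.34 -0.03 -0.01
-0.08 0.55 -0.06 0.33 0.05 -0.01
-0.20 0.52 -0.06 0.31 0.12 -0.01
-0.31 0.46 -0.06 0.28 0.19 -0.01
-0.41 0.38 -0.06 0.23 0.24 -0.01
-0.48 0.28 -0.06 0.17 0.29 -0.01
-0.53 0.17 -0.06 0.10 0.32 -0.01
-0.56 0.05 -0.06 0.03 0.34 -0.01
[ 0.47507543 -0.14591763  0.26195098]
```

```bash
python3 -m creep '.01 -.33 -.01 -.35 -.01 -.1 255;.01 -.33 -.01 -.35 -.01 -.1 255;.01 -.33 -.01 -.35 -.01 -.1 255;.01 -.33 -.01 -.35 -.01 -.1 255;.01 -.33 -.01 -.35 -.01 -.1 255;.01 -.33 -.01 -.35 -.01 -.1 255;.01 -.33 -.01 -.35 -.01 -.1 255;.01 -.33 -.01 -.35 -.01 -.1 255' 25; python3 -m creep '0 0 0 0 0 0 255;0 0 0 0 0 0 255'
python3 - <<'E'
from kin import *
M,o=now();print(o['qpos'])
a=np.array([-.298,-.1356,2.5301,0,.22,1.54]);plan(fk(a),4)
E
```

```text
t: 9.88
tool_pos: [0.3733, -0.1104, 0.152]
ee_rot: [0.954, -0.13, 0.264, 0.048]
wrist_force: [0.2, 0.8, -2.2]
gripper_width: 0.514
grasp_force: 25.0
t: 10.12
tool_pos: [0.3752, -0.1109, 0.1529]
ee_rot: [0.954, -0.13, 0.266, 0.048]
wrist_force: [1.0, -0.6, -2.0]
gripper_width: 0.52
grasp_force: 25.0
[-0.27218267 -0.10592827  2.54572544 -0.14114625  0.15702609  1.70294582]
4 rows: 0.026 -0.055 -0.004 -0.003 0.021 -0.041
   via [ 0.374 -0.112  0.155]
   via [ 0.372 -0.112  0.156]
   via [ 0.371 -0.113  0.158]
```

```bash
python3 -m creep '.1 -.22 0 0 .08 -.16 255;.55 .08 -.06 .05 -.33 -.01 255;.52 .2 -.06 .12 -.31 -.01 255;.46 .31 -.06 .19 -.28 -.01 255;.38 .41 -.06 .24 -.23 -.01 255;.28 .48 -.06 .29 -.17 -.01 255;.17 .53 -.06 .32 -.1 -.01 255;.05 .56 -.06 .34 -.03 -.01 255' 25; python3 -m creep '0 0 0 0 0 0 255;0 0 0 0 0 0 255'
python3 - <<'E'
from kin import *
M,o=now();print(o['qpos'])
a=np.array([-.298,-.1356,2.5301,0,.22,1.54]);rowsq([a+[0,0,0,p,0,-p] for p in np.linspace(0,np.pi,15)[8:]],M)
E
```

```text
t: 11.12
tool_pos: [0.4449, -0.0591, 0.2113]
ee_rot: [0.923, -0.085, 0.374, -0.04]
wrist_force: [-0.1, -0.1, -3.4]
gripper_width: 0.519
grasp_force: 25.0
t: 11.38
tool_pos: [0.4439, -0.0585, 0.2105]
ee_rot: [0.923, -0.085, 0.373, -0.041]
wrist_force: [0.3, -0.1, -3.3]
gripper_width: 0.519
grasp_force: 25.0
[-0.30021092 -0.13696168  2.52894464  1.54343665  0.21887396 -0.00289637]
-0.05 0.59 -0.09 0.34 0.03 -0.01
-0.20 0.52 -0.06 0.31 0.12 -0.01
-0.31 0.46 -0.06 0.28 0.19 -0.01
-0.41 0.38 -0.06 0.23 0.24 -0.01
-0.48 0.28 -0.06 0.17 0.29 -0.01
-0.53 0.17 -0.06 0.10 0.32 -0.01
-0.56 0.05 -0.06 0.03 0.34 -0.01
```

```bash
python3 -m creep '-.05 .59 -.09 .34 .03 -.01 255;-.2 .52 -.06 .31 .12 -.01 255;-.31 .46 -.06 .28 .19 -.01 255;-.41 .38 -.06 .23 .24 -.01 255;-.48 .28 -.06 .17 .29 -.01 255;-.53 .17 -.06 .1 .32 -.01 255;-.56 .05 -.06 .03 .34 -.01 255' 25; python3 -m creep '0 0 0 0 0 0 255;0 0 0 0 0 0 255'
python3 - <<'E'
from kin import *
B=np.load('Bt.npy');M,o=now();print(o['qpos'])
a=upr([.48,-.15,.135],-17.3,B);plan(a,8);g=upr([.605,-.195,.105],-17.9,B);plan(g,8,cur=a)
E
```

```text
t: 12.25
tool_pos: [0.4741, -0.1458, 0.262]
ee_rot: [0.878, -0.118, 0.458, 0.076]
wrist_force: [0.4, -0.7, -2.1]
gripper_width: 0.52
grasp_force: 25.0
t: 12.5
tool_pos: [0.4744, -0.1451, 0.2622]
ee_rot: [0.878, -0.118, 0.459, 0.075]
wrist_force: [0.7, 0.3, -2.0]
gripper_width: 0.515
grasp_force: 25.0
[-0.30656213 -0.1390993   2.52920795  3.09573226  0.2155364  -1.56099345]
8 rows: -0.005 -0.253 0.053 -0.154 0.009 0.129
   via [ 0.476 -0.147  0.242]
   via [ 0.476 -0.148  0.222]
   via [ 0.476 -0.149  0.202]
8 rows: -0.011 0.000 0.011 0.180 0.012 0.289
   via [ 0.506 -0.161  0.175]
   via [ 0.537 -0.172  0.167]
   via [ 0.568 -0.183  0.16 ]
```

Now the wrist is flipped to q4 = π. Next is the move to upright above the panel, then over the plate.

```bash
python3 -m creep '0 -.25 .05 -.15 .01 .13 255;0 -.25 .05 -.15 .01 .13 255;0 -.25 .05 -.15 .01 .13 255;0 -.25 .05 -.15 .01 .13 255;0 -.25 .05 -.15 .01 .13 255;0 -.25 .05 -.15 .01 .13 255;0 -.25 .05 -.15 .01 .13 255;0 -.25 .05 -.15 .01 .13 255' 25;  python3 -m creep '-.01 0 .01 .18 .01 .29 255;-.01 0 .01 .18 .01 .29 255;-.01 0 .01 .18 .01 .29 255;-.01 0 .01 .18 .01 .29 255;-.01 0 .01 .18 .01 .29 255;0 0 0 0 0 0 255;0 0 0 0 0 0 255'
python3 - <<'E'
from kin import *
B=np.load('Bt.npy');M,o=now();print(o['qpos']);print((M@B).round(3))
g=upr([.605,-.195,.100],-17.9,B);plan(g,4)
import pickle
w=snap('wrist');s=snap('side');pickle.dump((w,s),open('w3.pkl','wb'))
cv2.imwrite('pics/w3.png',np.hstack([cv2.resize(w['img'],(400,300)),cv2.resize(s['img'][60:210,180:380],(400,300),interpolation=cv2.INTER_CUBIC)]))
E
```

```text
t: 13.5
tool_pos: [0.4757, -0.1512, 0.1827]
ee_rot: [0.912, -0.14, 0.381, 0.057]
wrist_force: [-0.5, -0.6, -2.1]
gripper_width: 0.518
grasp_force: 25.0
t: 14.38
tool_pos: [0.5538, -0.1783, 0.1641]
ee_rot: [0.912, -0.142, 0.381, 0.058]
wrist_force: [-1.6, -0.0, -2.8]
gripper_width: 0.514
grasp_force: 25.0
[-0.3201221   0.21128737  2.35382863  3.09289781  0.21587316 -1.5293608 ]
[[-0.954 -0.3   -0.002  0.56 ]
 [ 0.3   -0.954  0.001 -0.179]
 [-0.002  0.     1.     0.117]
 [ 0.     0.     0.     1.   ]]
4 rows: -0.014 -0.006 0.015 0.109 0.008 0.232
   via [ 0.565 -0.182  0.16 ]
   via [ 0.577 -0.186  0.156]
   via [ 0.588 -0.191  0.151]
```

View pics/w3.png

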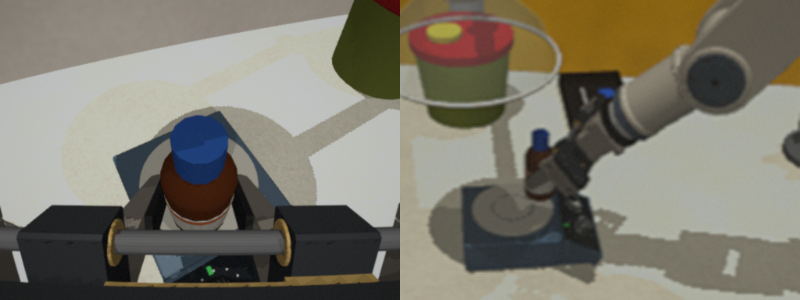

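The bottle is upright over the front of the plate (side view, half-picture (540,165)), well below and in front of the hood rim. I check the cap position numerically.

Run:
```python
from kin import *
import pickle
w,s=pickle.load(open('w3.pkl','rb'));B=np.load('Bt.npy');M,o=now();Bw=M@B
P=(Bw@np.array([0,0,.1,1]))[:3];print('pred',P)
px=[]
for c,roi in((w,(200,130,310,240)),(s,(235,115,265,145))):
    u0,v0,u1,v1=roi;m=cv2.inRange(cv2.cvtColor(c['img'][v0:v1,u0:u1],cv2.COLOR_BGR2HSV),(105,120,30),(130,255,255))
    n,l,st,ce=cv2.connectedComponentsWithStats(m);i=1+np.argmax(st[1:,4]);p=ce[i]+[u0,v0];px.append(p);print(p,st[i],proj(c,P))
print(two(ray(w,*px[0]),ray(s,*px[1])))
m=cv2.inRange(cv2.cvtColor(s['img'][125:165,235:262],cv2.COLOR_BGR2HSV),(0,80,20),(15,255,200))
for v in range(0,40,4):
    k=np.nonzero(m[v])[0]; print(v+125,(k.min()+235,k.max()+235) if len(k) else None,end=' ')
print([proj(s,(Bw@np.array([0,0,h,1]))[:3]).round(1) for h in(0,.04,.074)])
```

```text
pred [ 0.55926973 -0.17857273  0.21736511]
[254.67242041 190.15055619] [  17   18   75   88 5214] [246.68744432 190.91430725]
[249.5862069  129.68965517] [12 10  7 10 58] [249.0116779  129.23469043]
(array([ 0.55877722, -0.18170501,  0.21469844]), np.float64(0.002535287257611539))
125 None 129 None 133 None 137 (np.int64(244), np.int64(254)) 141 (np.int64(244), np.int64(249)) 145 (np.int64(243), np.int64(246)) 149 None 153 None 157 (np.int64(244), np.int64(255)) 161 None [array([248.7, 155.6]), array([248.8, 145.5]), array([248.9, 136.4])]
```

```bash
python3 -m creep '-.01 0 .01 .11 .01 .23 255;-.01 0 .01 .11 .01 .23 255;-.01 0 .01 .11 .01 .23 255;-.01 0 .01 .11 .01 .23 255;0 0 0 0 0 0 255' 25;  python3 - <<'E'
from kin import *
B=np.load('Bt.npy');M,o=now();print((M@B)[:3].round(3))
plan(upr([.605,-.194,.081],-17.9,B),4); plan(upr([.605,-.194,.072],-17.9,B),4,cur=upr([.605,-.194,.081],-17.9,B))
E
```

```text
t: 15.1
tool_pos: [0.6006, -0.1954, 0.1475]
ee_rot: [0.911, -0.145, 0.382, 0.059]
wrist_force: [-0.8, -0.0, -2.1]
gripper_width: 0.515
grasp_force: 25.0
[[-0.952 -0.305 -0.003  0.606]
 [ 0.305 -0.952  0.001 -0.196]
 [-0.003  0.     1.     0.1  ]]
4 rows: -0.004 -0.008 0.004 -0.075 -0.006 0.062
   via [ 0.6   -0.195  0.143]
   via [ 0.6   -0.195  0.138]
   via [ 0.6   -0.194  0.133]
4 rows: -0.000 0.000 0.000 -0.032 0.000 0.032
   via [ 0.599 -0.194  0.126]
   via [ 0.599 -0.194  0.124]
   via [ 0.599 -0.194  0.121]
```

```bash
python3 -m creep '0 0 0 -.075 0 .06 255;0 0 0 -.075 0 .06 255;0 0 0 -.07 0 .06 255;0 0 0 -.07 -.02 .06 255;0 0 0 0 0 0 255' 25; for i in 1 2; do python3 -m creep '0 0 0 -.03 0 .03 255;0 0 0 0 0 0 255';done;  python3 - <<'E'
from kin import *
B=np.load('Bt.npy');M,o=now();print((M@B)[:3].round(4))
w=snap('wrist');s=snap('side')
cv2.imwrite('pics/w4.png',np.hstack([cv2.resize(w['img'],(400,300)),cv2.resize(s['img'][110:200,200:320],(400,300),interpolation=cv2.INTER_CUBIC)]))
E
```

```text
t: 15.72
tool_pos: [0.5982, -0.1934, 0.1286]
ee_rot: [0.911, -0.144, 0.381, 0.059]
wrist_force: [0.2, -1.6, -2.4]
gripper_width: 0.511
grasp_force: 25.0
t: 15.98
tool_pos: [0.5985, -0.1936, 0.127]
ee_rot: [0.911, -0.144, 0.382, 0.059]
wrist_force: [-0.1, 0.7, -3.3]
gripper_width: 0.518
grasp_force: 25.0
t: 16.23
tool_pos: [0.5985, -0.1936, 0.1248]
ee_rot: [0.911, -0.145, 0.382, 0.059]
wrist_force: [0.3, -0.2, -1.9]
gripper_width: 0.518
grasp_force: 25.0
[[-9.525e-01 -3.045e-01 -2.800e-03  6.042e-01]
 [ 3.045e-01 -9.525e-01  1.100e-03 -1.940e-01]
 [-3.000e-03  2.000e-04  1.000e+00  7.780e-02]]
```

View pics/w4.png

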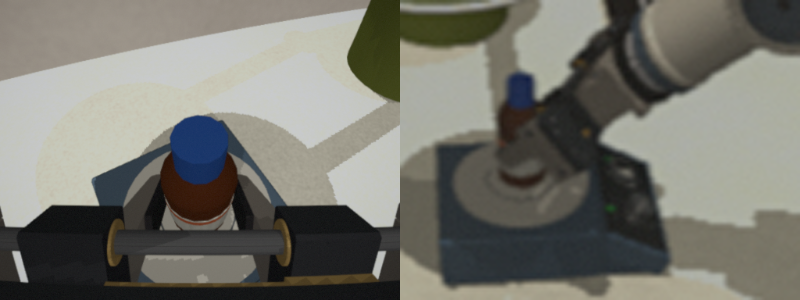

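The bottle hovers just above the ring (side crop: foot about (522,180), ring around it). I lower it in small steps until contact.

```bash
for i in 1; do python3 -m creep '0 0 0 -.025 0 .025 255;0 0 0 0 0 0 255';  python3 -m creep '0 0 0 -.02 0 .02 255;0 0 0 0 0 0 255';  python3 -m creep '0 0 0 -.015 0 .015 255;0 0 0 0 0 0 255'; done | egrep 'pos|wrist'
```

```text
tool_pos: [0.5984, -0.1935, 0.1229]
wrist_force: [-0.1, 0.2, -2.4]
tool_pos: [0.5985, -0.1935, 0.1216]
wrist_force: [-0.5, -0.3, -2.5]
tool_pos: [0.5985, -0.1936, 0.1206]
wrist_force: [-0.6, -0.2, -3.4]
```

```bash
for i in 1; do python3 -m creep '0 0 0 -.015 0 .015 255;0 0 0 0 0 0 255';  python3 -m creep '0 0 0 -.01 0 .01 255;0 0 0 0 0 0 255';  python3 -m creep '0 0 0 -.01 0 .01 255;0 0 0 0 0 0 255'; done | egrep 'pos|wrist'
```

```text
tool_pos: [0.5986, -0.1936, 0.1195]
wrist_force: [0.2, 0.2, -2.6]
tool_pos: [0.5989, -0.1936, 0.1194]
wrist_force: [-1.4, 1.1, 2.7]
tool_pos: [0.5993, -0.1938, 0.1194]
wrist_force: [-5.4, 2.5, 8.6]
```

```bash
python3 -m creep '0 0 0 .01 0 -.01 255;0 0 0 0 0 0 255' 8; python3 -m creep '0 0 0 0 0 0 100;0 0 0 0 0 0 80;0 0 0 0 0 0 40;0 0 0 0 0 0 0;0 0 0 0 0 0 0' 8
python3 - <<'E'
from kin import *
M,o=now();print(o['qpos'])
E
```

```text
t: 18.08
tool_pos: [0.599, -0.1937, 0.1193]
ee_rot: [0.911, -0.144, 0.382, 0.059]
wrist_force: [-1.0, 1.6, 3.1]
gripper_width: 0.52
grasp_force: 8.0
t: 18.7
tool_pos: [0.5986, -0.1936, 0.1189]
ee_rot: [0.911, -0.145, 0.382, 0.059]
wrist_force: [0.1, -0.2, -0.5]
gripper_width: 0.986
grasp_force: 0.0
[-0.31814332  0.37563975  2.28219842  3.1236103   0.30940828 -1.55485502]
```

```bash
python3 -m creep '0 0 0 0 0 -.4 0;0 0 0 0 0 -.7 0;0 0 0 0 0 -.7 0;0 0 0 0 0 -.7 0;0 0 0 0 0 -.7 0;0 0 0 0 0 0 0'
python3 - <<'E'
from kin import *
import pickle
M,o=now();print(o['qpos'])
w=snap('wrist');s=snap('side');t=snap('top');pickle.dump((w,s,t,M),open('w5.pkl','wb'))
V=np.linalg.inv(w['view']);print('cam in tool',(np.linalg.inv(M)@V).round(3))
cv2.imwrite('pics/w5.png',np.hstack([w['img'],cv2.resize(s['img'][110:206,210:274],(256,384),interpolation=cv2.INTER_CUBIC)]))
E
```

```text
t: 19.45
tool_pos: [0.49, -0.1577, 0.2329]
ee_rot: [0.91, -0.145, 0.383, 0.06]
wrist_force: [0.5, 0.2, 0.3]
gripper_width: 1.004
grasp_force: 0.0
[-0.31509541 -0.06686336  2.42036381  2.99276741  0.00923078 -1.42136476]
cam in tool [[-0.    -0.967 -0.256  0.071]
 [ 1.    -0.     0.     0.001]
 [-0.    -0.256  0.967 -0.151]
 [ 0.     0.     0.     1.   ]]
```

View pics/w5.png

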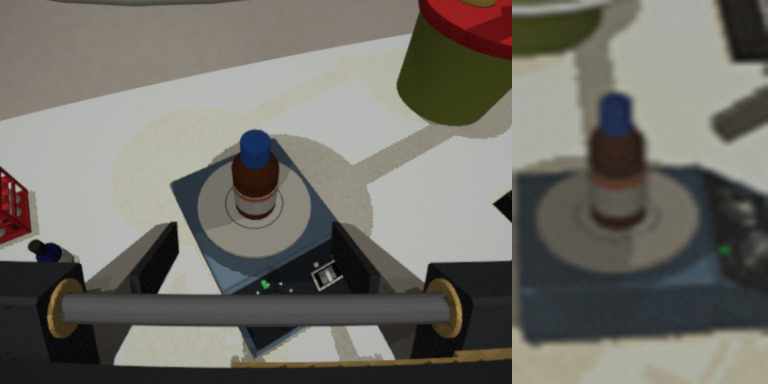

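Wrist and side views: the bottle stands upright, centred in the grey ring (254,205). The switch is at (325,277), and the knob is hidden behind the bar. Next I check the joint solutions for working square to the panel.

```bash
cat >> kin.py <<'E'
from scipy.optimize import least_squares
LO=np.array([-2.6,-.9,.08,-1.27,.02,-3.0]);HI=np.array([2.6,2.08,2.64,4.4,2.65,3.0])
def IK(G,seeds):
    out=[]
    for s in seeds:
        f=lambda q:np.r_[(fk(q)[:3,3]-G[:3,3])*3,R.from_matrix(fk(q)[:3,:3].T@G[:3,:3]).as_rotvec()]
        r=least_squares(f,np.clip(s,LO+.01,HI-.01),bounds=(LO,HI))
        if r.cost<1e-7 and not any(np.allclose(r.x,o,atol=.02) for o in out): out.append(r.x)
    return out
psi=np.radians(11)
def stir(p,c=(.605,-.195)):
    return np.array([c[0]+p[0]*np.cos(psi)-p[1]*np.sin(psi),c[1]+p[0]*np.sin(psi)+p[1]*np.cos(psi),p[2]])
def sdir(v): return stir(v,(0,0))
N=sdir(np.array([-.5,0,.8660254])); UP=sdir(np.array([.8660254,0,.5])); LEFT=sdir(np.array([0,1.,0]))
MID=stir(np.array([-.1096,0,.042]))
def pan(u,l,n): return MID+u*UP+l*LEFT+n*N   # up slope, left, normal
E
python3 - <<'E'
from kin import *
M,o=now();q0=o['qpos']
sd=[[-.4,.1,2.3,a,b,c] for a in(-1,0,1.5,3,4) for b in(.1,.5) for c in(-2.5,-1.2,0,1.2,2.5)]
for nm,p in(('look',pan(0,0,.125)),('knob',pan(0,.035,.025)),('switch',pan(0,-.02,.021))):
    for xd in('right','left','up','down'):
        X={'right':-LEFT,'left':LEFT,'up':UP,'down':-UP}[xd]
        print(nm,xd,p.round(3),[list(s.round(2)) for s in IK(T(p,Rzx(-N,X)),sd)])
E
```

```text
look right [ 0.436 -0.228  0.15 ] [[np.float64(-0.77), np.float64(0.16), np.float64(2.25), np.float64(0.85), np.float64(0.58), np.float64(1.48)]]
look left [ 0.436 -0.228  0.15 ] [[np.float64(-0.77), np.float64(0.16), np.float64(2.25), np.float64(0.85), np.float64(0.58), np.float64(-1.66)]]
look up [ 0.436 -0.228  0.15 ] [[np.float64(-0.77), np.float64(0.16), np.float64(2.25), np.float64(0.85), np.float64(0.58), np.float64(-0.09)]]
look down [ 0.436 -0.228  0.15 ] []
knob right [ 0.478 -0.184  0.064] [[np.float64(-0.61), np.float64(0.37), np.float64(2.29), np.float64(1.31), np.float64(0.38), np.float64(1.12)]]
knob left [ 0.478 -0.184  0.064] [[np.float64(-0.61), np.float64(0.37), np.float64(2.29), np.float64(1.31), np.float64(0.38), np.float64(-2.02)]]
knob up [ 0.478 -0.184  0.064] [[np.float64(-0.61), np.float64(0.37), np.float64(2.29), np.float64(1.31), np.float64(0.38), np.float64(-0.45)]]
knob down [ 0.478 -0.184  0.064] [[np.float64(-0.61), np.float64(0.37), np.float64(2.29), np.float64(1.31), np.float64(0.38), np.float64(2.69)]]
switch right [ 0.491 -0.238  0.06 ] [[np.float64(-0.7), np.float64(0.42), np.float64(2.2), np.float64(1.18), np.float64(0.43), np.float64(1.17)]]
switch left [ 0.491 -0.238  0.06 ] [[np.float64(-0.7), np.float64(0.42), np.float64(2.2), np.float64(1.18), np.float64(0.43), np.float64(-1.97)]]
switch up [ 0.491 -0.238  0.06 ] [[np.float64(-0.7), np.float64(0.42), np.float64(2.2), np.float64(1.18), np.float64(0.43), np.float64(-0.4)]]
switch down [ 0.491 -0.238  0.06 ] [[np.float64(-0.7), np.float64(0.42), np.float64(2.2), np.float64(1.18), np.float64(0.43), np.float64(2.74)]]
```

Run:
```python
from kin import *
M,o=now();q0=np.array(o['qpos']);G=T(pan(0,0,.125),Rzx(-N,-LEFT))
q1=IK(G,[[-.77,.16,2.25,.85,.58,1.48]])[0];print(q1.round(3))
k=16;w=[q0+(q1-q0)*i/k for i in range(1,k+1)]
print([fk(q)[:3,3].round(3).tolist() for q in w[3::4]]);rowsq(w,fk(q0))
```

```text
[-0.774  0.164  2.253  0.85   0.58   1.484]
[[0.525, -0.204, 0.253], [0.539, -0.216, 0.247], [0.513, -0.216, 0.208], [0.436, -0.228, 0.15]]
-0.10 0.35 0.77 0.29 0.23 0.10
0.01 0.31 0.77 0.27 0.16 0.10
0.10 0.25 0.77 0.24 0.10 0.10
0.18 0.16 0.77 0.19 0.06 0.10
0.23 0.06 0.78 0.14 0.03 0.09
0.25 -0.06 0.79 0.08 0.02 0.09
0.24 -0.18 0.80 0.01 0.02 0.08
0.20 -0.29 0.82 -0.05 0.05 0.07
0.13 -0.40 0.84 -0.10 0.08 0.06
0.04 -0.48 0.87 -0.14 0.14 0.04
-0.08 -0.55 0.90 -0.17 0.20 0.03
-0.21 -0.58 0.93 -0.18 0.28 0.01
-0.36 -0.58 0.96 -0.18 0.35 0.00
-0.50 -0.56 1.00 -0.15 0.43 -0.01
-0.64 -0.49 1.04 -0.11 0.51 -0.02
-0.77 -0.40 1.08 -0.05 0.58 -0.03
```

Run:
```python
from kin import *
M,o=now();q0=np.array(o['qpos']);G=T(pan(0,0,.125),Rzx(-N,-LEFT))
rel=np.linalg.inv(M)@G;L=np.real(logm(rel));s=[-.4,.05,2.4,2.,.1,-.5]
q1=IK(G,[[-.77,.16,2.25,.85,.58,1.48]])[0];s=q1
for k in(1,.8,.6,.4,.3,.2,.1,0):
    g=M@expm(L*k);r=IK(g,[s]);s=r[0] if r else s;print(k,g[:3,3].round(3),s.round(2) if r else None)
plan(G,24)
```

```text
1 [ 0.436 -0.228  0.15 ] [-0.77  0.16  2.25  0.85  0.58  1.48]
0.8 [ 0.452 -0.224  0.17 ] [-0.69  0.1   2.27  0.8   0.48  1.39]
0.6 [ 0.466 -0.215  0.189] [-0.6   0.05  2.29  0.75  0.38  1.29]
0.4 [ 0.477 -0.2    0.206] [-0.51  0.    2.32  0.69  0.26  1.19]
0.3 [ 0.482 -0.191  0.214] [-0.46 -0.02  2.34  0.67  0.2   1.14]
0.2 [ 0.486 -0.181  0.22 ] [-0.41 -0.04  2.37  0.65  0.13  1.08]
0.1 [ 0.489 -0.17   0.226] [-0.36 -0.05  2.39  0.65  0.06  1.  ]
0 [ 0.491 -0.158  0.231] None
24 rows: 0.016 -0.204 0.547 -0.014 0.098 0.038
   via [ 0.484 -0.186  0.217]
   via [ 0.472 -0.208  0.198]
   via [ 0.455 -0.223  0.175]
```

```bash
python3 -m creep '.02 -.2 .3 -.01 .08 0 130;.02 -.2 .3 -.01 .08 0 130;.02 -.2 .3 -.01 .08 0 130;.02 -.2 .3 -.01 .08 0 130;.02 -.2 .5 -.01 .08 0 130;.02 -.2 .5 -.01 .08 0 130;.02 -.2 .5 -.01 .08 0 130;0 0 0 0 0 0 130'
python3 - <<'E'
from kin import *
M,o=now();q0=np.array(o['qpos']);G=T(pan(0,0,.125),Rzx(-N,-LEFT));print(q0.round(2));plan(G,16)
E
```

```text
t: 20.6
tool_pos: [0.4838, -0.1659, 0.1946]
ee_rot: [0.9, -0.258, 0.351, 0.019]
wrist_force: [-0.4, 0.0, -0.4]
gripper_width: 0.491
grasp_force: 0.0
[-0.33  0.01  2.41  2.98  0.   -1.19]
16 rows: 0.031 -0.263 0.648 0.012 0.114 0.023
   via [ 0.476 -0.187  0.188]
   via [ 0.465 -0.205  0.178]
   via [ 0.452 -0.219  0.165]
```

Run:
```python
from kin import *
M,o=now();q0=np.array(o['qpos']);q1=np.array([-.774,.164,2.253,.85,.58,1.484])
W=[q0,np.array([-.36,-.13,2.54,2.8,.2,-1.2]),np.array([-.5,-.1,2.48,1.8,.3,.0]),q1];ns=[8,10,14]
cur=fk(q0)
for a,b,n in zip(W,W[1:],ns):
    w=[a+(b-a)*i/n for i in range(1,n+1)];print('--',[fk(q)[:3,3].round(3).tolist() for q in w[1::4]]);rowsq(w,cur);cur=fk(b)
```

```text
-- [[0.478, -0.165, 0.208], [0.467, -0.156, 0.233]]
0.09 0.29 -0.25 0.05 -0.01 -0.13
0.09 0.29 -0.25 0.05 -0.02 -0.13
0.10 0.28 -0.25 0.04 -0.02 -0.13
0.10 0.28 -0.25 0.04 -0.03 -0.14
0.11 0.28 -0.25 0.04 -0.04 -0.14
0.11 0.28 -0.25 0.04 -0.04 -0.14
0.12 0.27 -0.25 0.04 -0.05 -0.14
0.12 0.27 -0.25 0.04 -0.06 -0.14
-- [[0.468, -0.149, 0.25], [0.476, -0.147, 0.252], [0.472, -0.144, 0.242]]
0.13 0.05 0.35 0.09 -0.02 0.03
0.14 0.02 0.35 0.07 -0.03 0.03
0.15 -0.01 0.35 0.05 -0.03 0.03
0.15 -0.05 0.35 0.03 -0.03 0.02
0.14 -0.08 0.35 0.01 -0.03 0.02
0.13 -0.12 0.36 -0.01 -0.02 0.02
0.11 -0.15 0.36 -0.03 -0.01 0.02
0.09 -0.18 0.36 -0.04 0.00 0.01
0.06 -0.21 0.37 -0.06 0.02 0.01
0.03 -0.24 0.37 -0.07 0.04 0.01
-- [[0.479, -0.153, 0.235], [0.481, -0.172, 0.214], [0.467, -0.196, 0.185], [0.436, -0.227, 0.15]]
0.06 -0.19 0.63 0.04 0.06 0.10
0.04 -0.22 0.64 0.03 0.07 0.10
0.01 -0.24 0.64 0.02 0.09 0.09
-0.02 -0.26 0.65 0.02 0.10 0.09
-0.05 -0.28 0.66 0.01 0.12 0.08
-0.09 -0.29 0.67 0.01 0.14 0.08
-0.13 -0.30 0.68 0.01 0.16 0.07
-0.17 -0.30 0.69 0.02 0.18 0.07
-0.21 -0.29 0.71 0.03 0.20 0.06
-0.25 -0.28 0.72 0.04 0.22 0.05
-0.29 -0.27 0.73 0.05 0.24 0.05
-0.33 -0.25 0.74 0.07 0.26 0.04
-0.37 -0.22 0.75 0.09 0.27 0.04
-0.41 -0.19 0.76 0.11 0.29 0.03
```

```bash
python3 -m creep '.09 .29 -.25 .05 -.01 -.13 130;.09 .29 -.25 .05 -.02 -.13 130;.1 .28 -.25 .04 -.02 -.13 130;.1 .28 -.25 .04 -.03 -.14 130;.11 .28 -.25 .04 -.04 -.14 130;.11 .28 -.25 .04 -.04 -.14 130;.12 .27 -.25 .04 -.05 -.14 130;.12 .27 -.25 .04 -.06 -.14 130'|head -2; python3 -c "
from rig import *;print(get_obs()['qpos'].round(2) if hasattr(get_obs()['qpos'],'round') else get_obs()['qpos'])"; python3 -m creep '.13 .05 .35 .09 -.02 .03 130;.14 .02 .35 .07 -.03 .03 130;.15 -.01 .35 .05 -.03 .03 130;.15 -.05 .35 .03 -.03 .02 130;.14 -.08 .35 .01 -.03 .02 130;.13 -.12 .36 -.01 -.02 .02 130;.11 -.15 .36 -.03 -.01 .02 130;.09 -.18 .36 -.04 0 .01 130'|head -2;python3 - <<'E'
from kin import *
M,o=now();q0=np.array(o['qpos']);q1=np.array([-.774,.164,2.253,.85,.58,1.484]);print(q0.round(2))
n=14;rowsq([q0+(q1-q0)*i/n for i in range(1,n+1)],M)
E
```

```text
t: 21.6
tool_pos: [0.4616, -0.1474, 0.2464]
[-0.36 -0.13  2.54  2.79  0.2  -1.19]
t: 22.6
tool_pos: [0.4763, -0.1429, 0.2488]
[-0.46 -0.11  2.49  2.    0.27 -0.23]
0.11 -0.16 0.67 0.08 0.05 0.11
0.09 -0.20 0.68 0.04 0.06 0.11
0.06 -0.24 0.69 0.03 0.07 0.11
0.02 -0.27 0.70 0.01 0.09 0.10
-0.02 -0.30 0.71 0.00 0.12 0.09
-0.07 -0.32 0.72 -0.00 0.14 0.08
-0.12 -0.34 0.73 -0.00 0.17 0.08
-0.17 -0.34 0.75 -0.00 0.20 0.07
-0.23 -0.34 0.76 0.01 0.23 0.06
-0.28 -0.33 0.78 0.02 0.25 0.05
-0.34 -0.31 0.79 0.03 0.28 0.05
-0.39 -0.29 0.81 0.06 0.31 0.04
-0.44 -0.25 0.82 0.08 0.33 0.03
-0.49 -0.21 0.84 0.11 0.35 0.03
```

Tracking exactly.

```bash
python3 -m creep '.11 -.16 .67 .08 .05 .11 130;.09 -.2 .68 .04 .06 .11 130;.06 -.24 .69 .03 .07 .11 130;.02 -.27 .7 .01 .09 .1 130;-.02 -.3 .71 0 .12 .09 130;-.07 -.32 .72 0 .14 .08 130;-.12 -.34 .73 0 .17 .08 130'|head -2;  python3 -m creep '-.17 -.34 .75 0 .2 .07 130;-.23 -.34 .76 .01 .23 .06 130;-.28 -.33 .78 .02 .25 .05 130;-.34 -.31 .79 .03 .28 .05 130;-.39 -.29 .81 .06 .31 .04 130;-.44 -.25 .82 .08 .33 .03 130;-.49 -.21 .84 .11 .35 .03 130;0 0 0 0 0 0 130'|head -2;python3 - <<'E'
from kin import *
import pickle
M,o=now();print(np.round(o['qpos'],2));plan(T(pan(0,0,.125),Rzx(-N,-LEFT)),2)
w=snap('wrist');t=snap('top');pickle.dump((w,t,M),open('w6.pkl','wb'))
i=cv2.rotate(w['img'],cv2.ROTATE_90_CLOCKWISE)  # image up=right -> right
cv2.imwrite('pics/w6.png',cv2.resize(w['img'][80:330,100:400],(720,600),interpolation=cv2.INTER_CUBIC))
for n,p in(('knob',pan(0,.035,.022)),('ridge',pan(0,-.035,.006)),('mid',MID)):print(n,proj(w,p))
E
```

```text
t: 23.48
tool_pos: [0.4893, -0.1752, 0.2156]
t: 24.48
tool_pos: [0.4355, -0.2282, 0.1496]
[-0.77  0.16  2.26  0.85  0.58  1.48]
2 rows: 0.006 -0.006 -0.006 -0.003 -0.008 -0.002
   via [ 0.436 -0.228  0.15 ]
   via [ 0.436 -0.228  0.15 ]
   via [ 0.436 -0.228  0.15 ]
knob [252.38825042 238.73494914]
ridge [252.24354002 158.09308132]
mid [252.39696325 194.55863285]
```

View pics/w6.png

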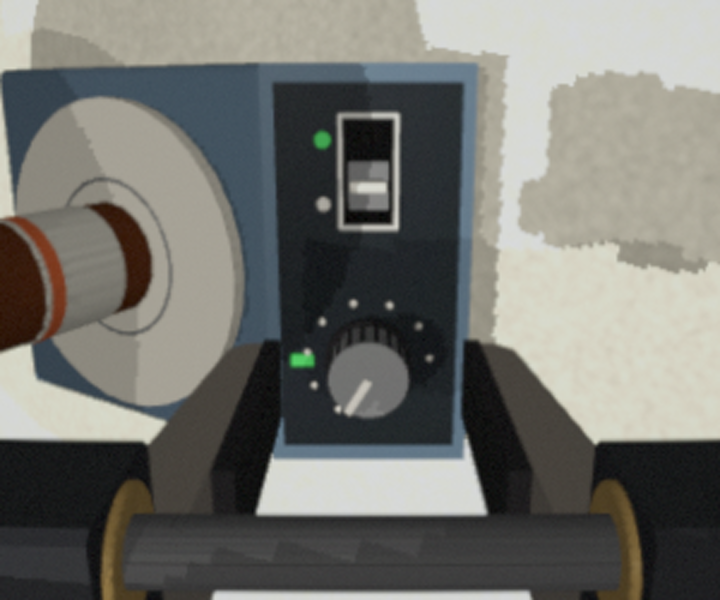

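The panel is square in view: the knob top is at crop (369,381), pointer down-left, and the ridge at (368,187), both within 1 px of prediction. The green dot is above (the stirrer's right).

Run:
```python
from kin import *
import pickle
w,t,M=pickle.load(open('w6.pkl','rb'))
inp=lambda P:np.round([(P-MID)@UP,(P-MID)@LEFT,(P-MID)@N],4)
for u,v in((253,195),(253,205),(225,190),(285,195),(253.5,238.5)): print((u,v),inp(dep(w,u,v)))
print('ridge tri',inp(two(ray(w,253.1,157.7),ray(t,372.4,204.0))[0]),'knob tri',inp(two(ray(w,253.5,238.5),ray(t,350.8,209.2))[0]))
Rr=Rzx(-N,-LEFT)
plan(T(pan(0,-.017,.06),Rr),3);plan(T(pan(0,-.017,.0215),Rr),3,cur=T(pan(0,-.017,.06),Rr))
```

```text
(253, 195) [-0.0006  0.0004  0.0001]
(253, 205) [-0.0005  0.0103 -0.0003]
(225, 190) [ 0.0255 -0.0043 -0.0004]
(285, 195) [-0.0305  0.0006 -0.0003]
(253.5, 238.5) [-0.0014  0.0346  0.0212]
ridge tri [-0.001  -0.0349  0.0049] knob tri [-0.0005  0.0367  0.0164]
3 rows: -0.001 -0.005 0.001 0.114 -0.002 0.432
   via [ 0.445 -0.23   0.136]
   via [ 0.454 -0.233  0.122]
   via [ 0.462 -0.236  0.108]
3 rows: -0.000 -0.000 -0.000 -0.000 -0.000 0.257
   via [ 0.476 -0.237  0.086]
   via [ 0.481 -0.236  0.077]
   via [ 0.485 -0.236  0.069]
```

Everything agrees to within a millimetre.

```bash
python3 -m creep '0 0 0 .114 0 .43 255;0 0 0 .114 0 .43 255;0 0 0 .114 0 .43 255;0 0 0 0 0 0 255;0 0 0 0 0 0 255;0 0 0 0 0 0 255' 10; python3 -m creep '0 0 0 0 0 .26 255;0 0 0 0 0 .26 255;0 0 0 0 0 .24 255;0 0 0 0 0 0 255'
python3 - <<'E'
from kin import *
M,o=now();P=M[:3,3]-MID;print(o['gripper_width'],np.round([P@UP,P@LEFT,P@N],4),np.round(o['qpos'],2));plan(T(pan(0,-.017,.0213),Rzx(-N,-LEFT)),1)
E
```

```text
t: 25.32
tool_pos: [0.4707, -0.2388, 0.0948]
ee_rot: [0.745, -0.615, 0.166, -0.199]
wrist_force: [0.6, -0.2, -0.4]
gripper_width: 0.008
grasp_force: 0.0
t: 25.82
tool_pos: [0.4893, -0.2351, 0.0612]
ee_rot: [0.745, -0.615, 0.165, -0.199]
wrist_force: [0.5, -0.0, -0.6]
gripper_width: 0.006
grasp_force: 0.0
0.0059474131667747124 [-0.0005 -0.0173  0.0224] [-0.7   0.41  2.22  1.2   0.43  1.16]
1 rows: 0.006 -0.016 -0.014 -0.005 -0.010 0.022
   via [ 0.49  -0.235  0.061]
   via [ 0.49  -0.235  0.061]
   via [ 0.49  -0.235  0.061]
```

```bash
python3 -m creep '0 0 0 .05 0 .015 255;0 0 0 .05 0 0 255;0 0 0 .05 0 0 255;0 0 0 .05 0 0 255' ; python3 -m creep '0 0 0 .05 0 0 255;0 0 0 .05 0 0 255;0 0 0 .05 0 0 255;0 0 0 0 0 0 255'
python3 - <<'E'
from kin import *
M,o=now();P=M[:3,3]-MID;print(np.round([P@UP,P@LEFT,P@N],4), 'force along right',-np.dot(o['wrist_force'],LEFT))
E
```

```text
t: 26.32
tool_pos: [0.4917, -0.2455, 0.0607]
ee_rot: [0.745, -0.615, 0.165, -0.199]
wrist_force: [-0.4, -0.2, -0.3]
gripper_width: 0.002
grasp_force: 0.1
t: 26.82
tool_pos: [0.4925, -0.2498, 0.0603]
ee_rot: [0.745, -0.614, 0.163, -0.201]
wrist_force: [-2.5, 8.7, 5.4]
gripper_width: 0.005
grasp_force: 4.7
[-0.0007 -0.0323  0.0215] force along right -9.04151598929752
```

```bash
python3 -m creep '0 0 0 -.1 0 0 255;0 0 0 -.1 0 -.1 255;0 0 0 0 0 -.3 255;0 0 0 0 0 -.4 130;0 0 0 -.45 0 0 130;0 0 0 -.45 0 0 130;0 0 0 -.3 0 0 130;0 0 0 0 0 0 130'
cat > pt.py <<'E'
from kin import *
def pt(c,ridge=True):
    g=cv2.cvtColor(c['img'],cv2.COLOR_BGR2GRAY).astype(float)
    def pl(u,v,n):
        o,d=ray(c,u,v);s=((MID-o)@N+n)/(d@N);P=o+d*s-MID;return P@UP,P@LEFT
    H,W=g.shape;k=proj(c,pan(0,.035,.022))
    q=np.array([(*pl(u,v,.022),g[v,u]) for v in range(max(0,int(k[1])-25),min(H,int(k[1])+25)) for u in range(int(k[0])-25,int(k[0])+25)])
    r=np.hypot(q[:,0],q[:,1]-.035);s=q[r<.0135];th=np.percentile(s[:,2],85);s=s[s[:,2]>max(th,np.median(s[:,2])+25)]
    if len(s): print('pointer n',len(s),'angle ccw from up',np.degrees(np.arctan2((s[:,1]-.0355).mean(),s[:,0].mean()+.001)),s[:,:2].mean(0))
    if ridge:
        q=[]
        for l in np.arange(-.06,-.02,.0005):
            v=[]
            for u in np.arange(-.003,.004,.001):
                p=proj(c,pan(u,l,.006));a,b=int(round(p[0])),int(round(p[1]))
                if 0<=a<W and 0<=b<H: v.append(g[b,a])
            if v:q.append((l,np.mean(v)))
        q=np.array(q); 
        if len(q): print('bright l',[(round(a,4),int(b)) for a,b in q[::2]])
E
python3 - <<'E'
from pt import *
import pickle
pt(pickle.load(open('w6.pkl','rb'))[0])
M,o=now();P=M[:3,3]-MID;print(np.round([P@UP,P@LEFT,P@N],4),o['gripper_width'])
c=snap('wrist');pickle.dump(c,open('w7.pkl','wb'));pt(c)
plan(T(pan(-.0005,.035,.026),Rzx(-N,-LEFT)),4)
E
```

```text
t: 27.82
tool_pos: [0.4597, -0.1859, 0.0947]
ee_rot: [0.745, -0.615, 0.164, -0.199]
wrist_force: [0.2, 0.6, 0.3]
gripper_width: 0.487
grasp_force: 0.0
pointer n 62 angle ccw from up 51.39119161213039 [0.00306894 0.04059547]
bright l [(np.float64(-0.06), 93), (np.float64(-0.059), 17), (np.float64(-0.058), 17), (np.float64(-0.057), 17), (np.float64(-0.056), 17), (np.float64(-0.055), 12), (np.float64(-0.054), 17), (np.float64(-0.053), 18), (np.float64(-0.052), 16), (np.float64(-0.051), 14), (np.float64(-0.05), 16), (np.float64(-0.049), 14), (np.float64(-0.048), 15), (np.float64(-0.047), 15), (np.float64(-0.046), 27), (np.float64(-0.045), 75), (np.float64(-0.044), 98), (np.float64(-0.043), 105), (np.float64(-0.042), 107), (np.float64(-0.041), 109), (np.float64(-0.04), 109), (np.float64(-0.039), 104), (np.float64(-0.038), 126), (np.float64(-0.037), 188), (np.float64(-0.036), 212), (np.float64(-0.035), 214), (np.float64(-0.034), 204), (np.float64(-0.033), 163), (np.float64(-0.032), 118), (np.float64(-0.031), 108), (np.float64(-0.03), 108), (np.float64(-0.029), 111), (np.float64(-0.028), 10
[... 806 characters left out ...]
(-0.042), 109), (np.float64(-0.041), 112), (np.float64(-0.04), 113), (np.float64(-0.039), 114), (np.float64(-0.038), 116), (np.float64(-0.037), 115), (np.float64(-0.036), 63), (np.float64(-0.035), 20), (np.float64(-0.034), 19), (np.float64(-0.033), 18), (np.float64(-0.032), 20), (np.float64(-0.031), 18), (np.float64(-0.03), 17), (np.float64(-0.029), 18), (np.float64(-0.028), 19), (np.float64(-0.027), 19), (np.float64(-0.026), 17), (np.float64(-0.025), 17), (np.float64(-0.024), 17), (np.float64(-0.023), 17), (np.float64(-0.022), 14), (np.float64(-0.021), 61)]
4 rows: 0.002 -0.004 -0.001 0.003 0.001 0.177
   via [ 0.465 -0.186  0.087]
   via [ 0.469 -0.185  0.08 ]
   via [ 0.473 -0.185  0.072]
```

The switch is on (ridge at −45.3 mm, 10 mm of travel). Now I grasp the knob.

```bash
python3 -m creep '0 0 0 .006 0 .177 130;0 0 0 .006 0 .177 130;0 0 0 .006 0 .177 130;0 0 0 .006 0 .177 130;0 0 0 0 0 0 130'; python3 -m creep '0 0 0 0 0 0 255;0 0 0 0 0 0 255;0 0 0 0 0 0 255;0 0 0 0 0 0 255' 12;python3 - <<'E'
from kin import *
M,o=now();P=M[:3,3]-MID;print(np.round([P@UP,P@LEFT,P@N],4),o['gripper_width']*92,np.round(o['qpos'],2))
E
```

```text
t: 28.5
tool_pos: [0.4781, -0.1858, 0.0639]
ee_rot: [0.745, -0.615, 0.165, -0.199]
wrist_force: [0.0, -0.7, 0.2]
gripper_width: 0.489
grasp_force: 0.0
t: 29.0
tool_pos: [0.4783, -0.1855, 0.0649]
ee_rot: [0.745, -0.615, 0.165, -0.199]
wrist_force: [3.0, 0.5, 3.3]
gripper_width: 0.321
grasp_force: 12.0
[0.0003 0.0335 0.0263] 29.57294769564193 [-0.61  0.36  2.3   1.32  0.38  1.11]
```

```bash
python3 -m creep '0 0 .77 0 0 0 255;0 0 .77 0 0 0 255;0 0 .77 0 0 0 255;0 0 .77 0 0 0 255;0 0 .77 0 0 0 255;0 0 .77 0 0 0 255;0 0 .77 0 0 0 255' 12; python3 -m creep '0 0 .77 0 0 0 255;0 0 .77 0 0 0 255;0 0 .77 0 0 0 255;0 0 .77 0 0 0 255;0 0 .77 0 0 0 255;0 0 .77 0 0 0 255;0 0 .77 0 0 0 255;0 0 0 0 0 0 255'
python3 - <<'E'
from kin import *
M,o=now();P=M[:3,3]-MID;print(np.round([P@UP,P@LEFT,P@N],4),o['gripper_width']*92,np.round(o['qpos'],2))
print('turned',np.degrees(R.from_matrix(Rzx(-N,-LEFT).T@M[:3,:3]).as_rotvec()).round(1))
E
```

```text
t: 29.88
tool_pos: [0.4774, -0.1854, 0.0643]
ee_rot: [-0.58, 0.772, -0.114, 0.232]
wrist_force: [-1.7, -2.1, 3.9]
gripper_width: 0.323
grasp_force: 12.0
t: 30.88
tool_pos: [0.4765, -0.1848, 0.0639]
ee_rot: [-0.385, 0.886, -0.056, 0.252]
wrist_force: [-4.8, 0.9, 4.4]
gripper_width: 0.32
grasp_force: 12.0
[-0.0017  0.0346  0.0263] 29.48301549093633 [-0.61  0.36  2.3   1.32  0.38  2.05]
turned [-0.1  0.1 54. ]
```

```bash
python3 -m creep '0 0 0 0 0 0 130;0 0 0 0 0 0 130;0 0 0 0 0 0 130;0 0 0 0 0 -.3 130;0 0 0 0 0 -.6 130;0 0 0 0 0 -.6 130;0 0 0 0 0 -.6 130;0 0 0 0 0 0 130'
python3 - <<'E'
from pt import *
import pickle
c=snap('wrist');pickle.dump(c,open('w8.pkl','wb'));pt(c,False)
k=proj(c,pan(0,.035,.022)).astype(int);print(k, proj(c,pan(.03,.035,.022)),'switch',proj(c,pan(0,-.045,.006)))
s=snap('side')
cv2.imwrite('pics/w8.png',np.hstack([cv2.resize(c['img'][k[1]-90:k[1]+60,max(0,k[0]-75):k[0]+75],(480,480),interpolation=cv2.INTER_CUBIC),cv2.resize(s['img'][110:206,210:274],(320,480))]))
E
```

```text
t: 31.88
tool_pos: [0.4266, -0.1961, 0.157]
ee_rot: [-0.385, 0.886, -0.059, 0.253]
wrist_force: [0.0, -0.6, 0.4]
gripper_width: 0.489
grasp_force: 0.0
pointer n 65 angle ccw from up -1.7683318683230382 [0.00616411 0.03527882]
[257 199] [238.23115358 225.0186903 ] switch [186.27786837 144.35527787]
```

View pics/w8.png

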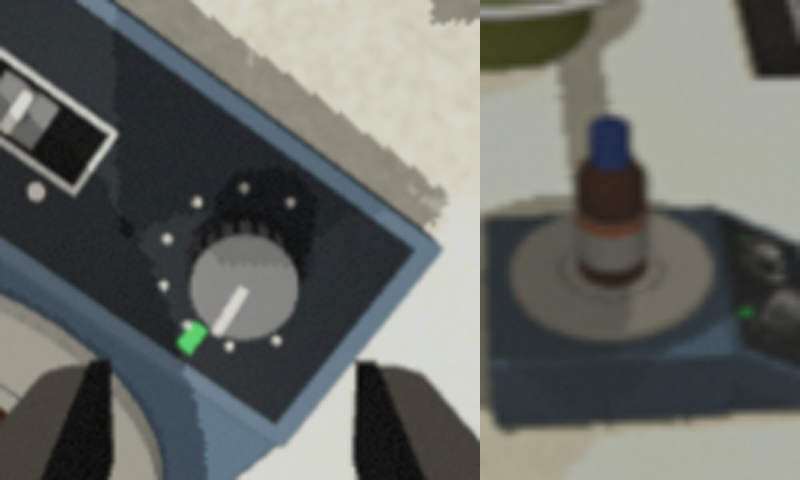

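The pointer is nearly at the green mark (crop: pointer (245,289)→(215,333), mark (192,338)), the bottle is still upright in its ring and the switch ridge is at its far end. I fit the pointer line's direction for a last check.

Run:
```python
from kin import *
import pickle
for f in('w6','w8'):
    c=pickle.load(open(f+'.pkl','rb'));c=c[0] if isinstance(c,tuple) else c
    g=cv2.cvtColor(c['img'],cv2.COLOR_BGR2GRAY).astype(float);k=proj(c,pan(0,.035,.022)).astype(int)
    top=[];w=[]
    for v in range(k[1]-26,k[1]+26):
        for u in range(k[0]-26,k[0]+26):
            o,d=ray(c,u,v);P=o+d*(((MID-o)@N+.022)/(d@N))-MID;top.append((P@UP,P@LEFT,g[v,u]))
    q=np.array(top);r=np.hypot(q[:,0],q[:,1]-.035);s=q[r<.0135];med=np.median(s[:,2]);s=s[s[:,2]>med+35]
    X=s[:,:2]-np.average(s[:,:2],axis=0,weights=s[:,2]-med);e,v=np.linalg.eigh((X*(s[:,2:]-med)).T@X);a=v[:,1]*np.sign(v[:,1]@(s[:,:2].mean(0)-[0,.035]))
    face=q[(r<.02)&(q[:,2]>95)&(q[:,2]<med+35)]
    print(f,med,len(s),'dir deg ccw',np.degrees(np.arctan2(a[1],a[0])).round(1),'len ratio',e)
    # green mark
    hs=cv2.cvtColor(c['img'],cv2.COLOR_BGR2HSV);m=cv2.inRange(hs,(45,120,80),(80,255,255));n,l,st,ce=cv2.connectedComponentsWithStats(m)
    for i in range(1,n):
        if st[i,4]>15:
            o,d=ray(c,*ce[i]);P=o+d*(((MID-o)@N)/(d@N))-MID;print('green',st[i,4],(P@UP).round(4),(P@LEFT).round(4))
```

```text
w6 113.0 57 dir deg ccw 57.8 len ratio [0.00311541 0.05887217]
green 46 0.0163 -0.0524
green 54 0.0264 0.0351
w8 133.0 56 dir deg ccw 5.1 len ratio [0.00285177 0.05865408]
green 50 0.0165 -0.0524
green 56 0.0266 0.0351
```

The line fit and the chord geometry agree that about 4° more is needed, so I regrip and trim.

```bash
python3 -m creep '0 0 0 0 0 .6 130;0 0 0 0 0 .6 130;0 0 0 0 0 .6 130;0 0 0 0 0 .3 130;0 0 0 0 0 0 130'; python3 -m creep '0 0 0 0 0 0 255;0 0 0 0 0 0 255;0 0 0 0 0 0 255;0 0 0 0 0 0 255;0 0 .42 0 0 0 255;0 0 .42 0 0 0 255;0 0 0 0 0 0 255' 12; python3 -m creep '0 0 0 0 0 0 130;0 0 0 0 0 0 130;0 0 0 0 0 0 130;0 0 0 0 0 -.3 130;0 0 0 0 0 -.6 130;0 0 0 0 0 -.6 130;0 0 0 0 0 -.6 130;0 0 0 0 0 0 130'
python3 - <<'E'
from kin import *
import pickle
c=snap('wrist');pickle.dump(c,open('w9.pkl','wb'))
g=cv2.cvtColor(c['img'],cv2.COLOR_BGR2GRAY).astype(float);k=proj(c,pan(0,.035,.022)).astype(int);top=[]
for v in range(k[1]-26,k[1]+26):
    for u in range(k[0]-26,k[0]+26):
        o,d=ray(c,u,v);P=o+d*(((MID-o)@N+.022)/(d@N))-MID;top.append((P@UP,P@LEFT,g[v,u]))
q=np.array(top);r=np.hypot(q[:,0],q[:,1]-.035);s=q[r<.0135];med=np.median(s[:,2]);s=s[s[:,2]>med+35]
m=np.average(s[:,:2],axis=0,weights=s[:,2]-med);X=s[:,:2]-m;e,v=np.linalg.eigh((X*(s[:,2:]-med)).T@X);a=v[:,1]*np.sign(v[0,1]);print('dir',np.degrees(np.arctan2(a[1],a[0])),m)
q=[(l,g[tuple(np.round(proj(c,pan(0,l,.006))).astype(int)[::-1])]) for l in np.arange(-.05,-.03,.0015)];print([(round(float(a),4),int(b)) for a,b in q])
E
```

```text
t: 32.6
tool_pos: [0.4772, -0.1842, 0.062]
ee_rot: [-0.385, 0.886, -0.055, 0.251]
wrist_force: [-0.8, 0.9, 0.3]
gripper_width: 0.492
grasp_force: 0.0
t: 33.48
tool_pos: [0.4768, -0.1843, 0.0641]
ee_rot: [-0.352, 0.9, -0.047, 0.254]
wrist_force: [-4.6, 4.2, -3.0]
gripper_width: 0.319
grasp_force: 12.0
t: 34.48
tool_pos: [0.4267, -0.1963, 0.1572]
ee_rot: [-0.352, 0.899, -0.05, 0.255]
wrist_force: [-0.3, -0.5, -0.3]
gripper_width: 0.489
grasp_force: 0.0
dir 0.6854110204666152 [0.0065096  0.03481522]
[(-0.05, 99), (-0.0485, 100), (-0.047, 170), (-0.0455, 205), (-0.044, 185), (-0.0425, 98), (-0.041, 95), (-0.0395, 100), (-0.038, 98), (-0.0365, 97), (-0.035, 41), (-0.0335, 21), (-0.032, 19), (-0.0305, 19)]
```

The pointer is at 0.7°, the switch is fully on, the bottle is upright and the robot is clear, so I hand in the job.

```bash
python3 -c "
from rig import finish_job;print(finish_job())"
```

```text
the job is handed in; nothing more can be done
None
```

The job is handed in at about 34.5 s: the bottle stands upright and released in the plate's ring, the switch is fully across to the green dot, and the knob pointer measured within about 1° of the green mark; the verdict was not shown.

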